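# Lock a power module into the keyhole test fixture

## Task

Mount the power module on the blue test fixture so that it cannot come off: hold the sliding stop's red release button in and slide the stop back out of the way, set the module flat on the bed with its two keyholes over the screw heads, and slide it to the left until it is fully home on both screws. Then hold the button in again, slide the stop up against the module's turned-up end and let go, so that the button springs out and locks it there. Leave the tin, the marker and the pliers where they are.

Things in the scene. Friction and masses are not known exactly. Their poses are not given: they have to be found in the camera images.
- fixture: blue bench fixture fixed on the thin black mat; bed 110 mm (x) by 335 mm (y -165 to +170), its top 16 mm above the origin. Origin at its underside (2.6 mm above the desk) under the line of rail and screws. +x away from the robot, +y to the robot's left: the way the module slides home and the stop closes. Rail with the stop at the right (y < -35 mm), two screws at the left, else bare. Turned up to 0.2 rad
- screw_left (a point): foot (bed level) of the left screw, at fixture y = +126.5 mm: shank 6 mm diameter and 6.5 mm high, then a head of 14 mm diameter and 5 mm height (top 11.5 mm above the bed)
- screw_right (a point): foot of the right screw, alike, 118.5 mm from the other, at fixture y = +8 mm; fixed
- stop (a joint): position of the stop on the rail (m), -0.004 to 0.055: at 0 its nose touches the end of a module that is home; larger is farther back (fixture -y). Starts locked at 0.0005, 0.0065 or 0.0125, in the module's way; at 0.018 it would touch a module whose entry holes are centred on the screws. Locks every 6 mm (0.0005, 0.0065..) when the button springs out; with the button in it slides with about 1 N
- release (a joint): travel of the red button (m): 0 out (stop locked in the pin rack), 0.006 fully in. It is pushed towards fixture +x against a spring of 6 N at first, 9 N fully in; the stop is free from 0.003 on. Let go, it springs out and draws the stop up to 3 mm to the nearest lock place
- button_face (a point): middle of the red button's outer face (26 mm along y, 20 mm high), on the stop's robot side, 49 mm above the fixture's origin; the face looks to fixture -x and moves with the button
- finger_rest (a point): middle of the ribbed black finger rest (34 mm along y, 24 mm high) on the stop's other side, 49 mm above the fixture's origin, looking to fixture +x, straight opposite the button: 52 mm from its face, 46 mm with it in, so a gripper from above can pinch the two together. The stop's body is 55 mm long (y), 40 mm wide, its top 66 mm above the fixture's origin
- stop_nose (a point): middle of the rubber face of the stop's nose, which looks to fixture +y; 62.5 mm ahead of the middle of the button, 28.5 mm above the fixture's origin
- power_module: power supply, 0.3 to 0.5 kg: aluminium case and black terminal block on a steel plate 50 mm wide (x), 167 mm long (y -86 to +81), 4 mm thick. Origin at the plate's underside, z up; lies flat on the bare desk, turned up to 0.5 rad. Keyholes: entry holes 21 mm wide at y = +64.5 and -54 mm, each with a slot 10 mm wide running 18 mm to -y. Mounted, its axes are the fixture's, its origin at fixture y = +80 mm
- slot_end_left (a point): place, at the underside of the plate, where the screw's axis stands when the module is home, in the slot of its +y end (module y = +46.5 mm)
- slot_end_right (a point): the same in the slot of its -y end (module y = -72 mm)
- case_grip (a point): point inside the case to grip it at: case 44 mm wide (x), 56 mm long (module y -36 to +20 mm), top 46 mm above the plate's underside; this point is 32 mm above the underside and 8 mm to -y of the origin
- module_end (a point): middle of the outer face of the plate's turned-up end (50 mm wide, 18 mm high, looks to module -y, y = -86 mm), against which the stop's nose goes
- screw_tin: bystander: round tin with red-brown lid, 64 mm diameter, 24 mm high, right of and behind the fixture; origin under its middle
- marker: bystander: white felt marker with a blue cap, 136 mm long, 18 mm thick, lying to the right of the fixture
- needle_pliers: bystander: blue needle-nose pliers lying flat behind the fixture, 130 mm long, 12 mm high

How it is judged:
On the way, in this order (a step that is already met when the one before it is completed fails the run):
1. the stop is slid back, clear of the module's place, with its button held in (value of joint stop above 0.02 m and value of joint release above 0.0025 m), for 0.1 s.
2. the module is down on the bed with both screw heads through its keyholes (horizontal distance between slot_end_left and screw_left below 0.023 m and horizontal distance between slot_end_right and screw_right below 0.023 m and z of power_module in the frame of fixture below 0.0195 m and angle between power_module's own z axis and vertical below 0.06 rad), for 0.2 s.
3. the module is slid home on both screws (horizontal distance between slot_end_left and screw_left below 0.0035 m and horizontal distance between slot_end_right and screw_right below 0.0035 m and z of power_module in the frame of fixture below 0.0195 m), for 0.2 s.
At the end, for the whole second after the job is handed in: the module lies flat on the bed (underside within 2.5 mm of it, tilt under 0.03 rad), both slot ends within 3.5 mm of their screws; the stop's nose is against its turned-up end (gap under 4.5 mm), the button has sprung out (under 1.2 mm), and all is at rest (horizontal distance between slot_end_left and screw_left below 0.0035 m and horizontal distance between slot_end_right and screw_right below 0.0035 m and z of power_module in the frame of fixture below 0.0185 m and angle between power_module's own z axis and vertical below 0.03 rad and y of stop_nose in the frame of power_module between -0.0905 and -0.084 m and value of joint release below 0.0012 m and linear speed of power_module below 0.01 m/s and velocity of joint stop between -0.005 and 0.005 m/s); the robot touches nothing.
It fails at once if the tin, marker or pliers is moved by more than 15 mm (distance of any of screw_tin, marker, needle_pliers from where it was at the start of the episode above 0.015 m).
It also fails if it takes over 56 s, if anything falls off the work surface, if the arm or the gripper's body presses on something with over 40 N, if the wrist force passes 120 N, or if a joint passes its speed limit or range.

## Robot

A 6-joint arm with a two-finger parallel gripper is mounted at the origin on a cart in front of the work surface, level with it; the furniture and walls round the work are solid. World frame = base frame: x ahead of the robot, y to its left, z up, the work surface at z = 0. Lengths are in m, angles in rad, forces in N, time in s.
With the tool pointing down it reaches from about 0.25 to 0.775 m from the base axis. Payload 4 kg.
Tool frame: the origin (TCP) lies midway between the tips of the shut fingers; the grasp point (between the pads) lies 19 mm behind it; x points along the fingers, z is the direction in which the jaws open and shut, and the axes are right-handed (so a half turn about x gives the same grasp; the last joint's range is limited). The gripper opens to 94 mm and grips with 3 to 60 N. Pads are 16 mm wide; open, the fingers measure 119 mm over their backs; the gripper's body (75 mm by 177 mm) begins 78 mm behind the grasp point.
Start: joints at [1.131, 0.087, 1.371, -0, 1.684, -0.103], TCP at [0.182, 0.519, 0.176] pointing down, gripper open.
Joint ranges: [-3.1, 3.1], [-0.76, 2.03], [0.27, 2.55], [-1.08, 4.22], [0.17, 2.65], [-2.57, 2.57]. Speed limits (rad/s): [2.79, 2.79, 3.14, 3.14, 3.14, 3.14].

## Interface

Orientations are given as [roll, pitch, yaw] about the fixed x, y, z axes, in that order (R = Rz(yaw) Ry(pitch) Rx(roll)).
In Python, from rig import r gives the robot as it stands.
- The arm moves only by the shell command python3 -m handwheel 'ROWS' [FORCE]. ROWS is JSON, a list of rows, each a list of 3 entries, a list of its own where there are three numbers: the shift along the world's x, y, z in units of 150 mm (1.0 is 150 mm), then the turn, a rotation vector about the world's x, y, z in units of 2 pi rad (1.0 is 2 pi rad), then the opening, from 0 (shut) to 1 (fully open). In form: [[[x, y, z], [wx, wy, wz], grip], ...]. A call has exactly 10 rows; each row is the pose to reach, as a shift and turn from the pose commanded when the call began, turning the shorter way round; what a row does not reach only later rows make up. A row lasts 1/8 s, in which the tool goes at most 62.5 mm and 10.7 degrees, less where a joint would pass 70% of its speed; a pose out of reach is approached as far as the arm can. A call with a number of a shift or a turn outside -1 to 1 is refused whole. A call with a gripper value outside its range is refused whole. The fingers move at their own pace and stop on an object; FORCE is the grip in N (left out, the last holds). Time passes only in rows, so rows that repeat a pose let the fingers close, or fill a call up. It gives the time, the measured TCP pose, the force and the opening at its end, in the units of the state.
- r.sense(): the state, without advancing time (a new reading comes with each control period).
- r.camera(name): name is "scene" or "top"; returns a dict with "image" (400x640x3 uint8, blue, green, red), "range_z" (400x640 float32, m along the optical axis (not along the pixel's ray), 0 where there is no reading), "fx", "fy", "cx", "cy" (pixels), "rvec" (rotation vector, rad) and "tvec" (3), from world to camera coordinates, as OpenCV has them. Camera axes: x right, y down, z forward; pixel columns grow to the right and rows downward; lengths in m; the calibration is good to about 2 mm. A picture is of the moment at which its call begins.
- r.hand_in(): hands the job in, once; it reports no verdict.
The state is a dict: "clock": time; "joint_positions": joint angles; "qd": joint speeds; "joint_torque": joint torques, N m; "position": TCP position; "tcp_rot": TCP orientation; "contact_force": force on the tool from outside, world axes, zero at the start; "ft_torque": the same for the moment, N m; "width": opening from 0.0 (shut) to 1.0 (fully open).
Only numpy, scipy, OpenCV 4.12 (cv2) and the standard library are available. Lean on these libraries where they do the work, as an engineer would, in place of code of your own. Each camera call takes 0.05 s, during which the arm holds its last target.

## Working session

There is one attempt and no reset: what is moved stays moved. The work goes in short steps, Python scripts to look and compute and a shell command to move; the robot and the scene stay as the last step left them, time stands still between calls to the robot, and variables do not carry over. Pictures are saved under pics/ and viewed, and the job is handed in when it is done.

```bash
ls; mkdir -p pics
cat > h.py <<'E'
import cv2,numpy as np
from rig import r
def cam(n):
    c=r.camera(n); R=cv2.Rodrigues(np.array(c["rvec"],float))[0]; c["R"]=R; c["t"]=np.array(c["tvec"],float).reshape(3); c["C"]=-R.T@c["t"]; return c
def ray(c,u,v):
    return c["R"].T@np.array([(u-c["cx"])/c["fx"],(v-c["cy"])/c["fy"],1.0])
def onz(c,u,v,z):
    d=ray(c,u,v); return c["C"]+d*(z-c["C"][2])/d[2]
def pts(c):
    v,u=np.mgrid[0:400,0:640]; Z=c["range_z"]
    P=np.stack([(u-c["cx"])/c["fx"]*Z,(v-c["cy"])/c["fy"]*Z,Z],-1)
    W=(P-c["t"])@c["R"]; W[Z==0]=np.nan; return W
def proj(c,p):
    q=c["R"]@np.array(p,float)+c["t"]; return c["fx"]*q[0]/q[2]+c["cx"],c["fy"]*q[1]/q[2]+c["cy"]
E
python3 - <<'E'
from h import *
for n in("scene","top"):
    c=cam(n); cv2.imwrite(f"pics/{n}0.png",c["image"]); np.savez(f"{n}0.npz",**{k:np.array(v) for k,v in c.items()})
    print(n,c["C"],c["fx"],c["cx"],c["cy"])
s=r.sense(); print(s)
E
```

```text
pics
scene [-0.16928599 -0.44288101  0.868212  ] 361.0358366485097 321.57764455204955 200.4793231668059
top [0.36320493 0.03907638 1.25134335] 456.760824727908 320.6016187748389 195.8930515482296
{'clock': 0.1, 'joint_positions': array([ 1.13089201e+00,  8.78536833e-02,  1.37207191e+00, -4.78149177e-07,
        1.68360938e+00, -1.03086833e-01]), 'qd': array([-2.03195643e-04, -1.77265145e-04, -2.17029074e-03, -1.50915444e-05,
       -5.62058998e-04, -1.32653195e-03]), 'joint_torque': array([ 2.46614014e-03, -3.41256022e+01, -3.03300834e+01,  7.20470957e-02,
        3.04638769e-02, -8.75390333e-05]), 'position': array([0.18153053, 0.51859989, 0.1750521 ]), 'tcp_rot': array([ 3.03875048,  1.56885401, -2.01045603]), 'contact_force': array([ 0.44641605, -0.08741467, -0.02902697]), 'ft_torque': array([-0.00974527, -0.01638149,  0.00064659]), 'width': 1.0008226408540644}
```

View pics/scene0.png

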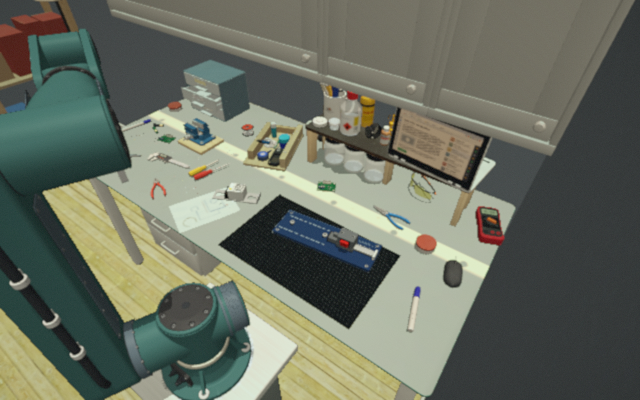

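View pics/top0.png

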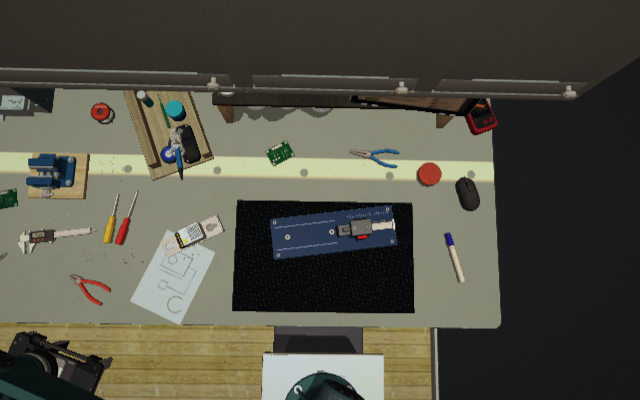

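The scene view shows the blue fixture on its mat at about (325,238) and the module at about (237,192). In the top view the fixture is at (333,230), the stop with its red button at (362,233), and the module at (198,232). The tin is at (429,174), the marker at (454,257) and the pliers at (375,157). Next I'll zoom in on the fixture and the module.

Run:
```python
import cv2,numpy as np
im=cv2.imread("pics/top0.png")
cv2.imwrite("pics/fx0.png",cv2.resize(im[195:270,262:408],None,fx=5.4,fy=5.4,interpolation=cv2.INTER_CUBIC))
cv2.imwrite("pics/mod0.png",cv2.resize(im[205:260,160:235],None,fx=9,fy=9,interpolation=cv2.INTER_CUBIC))
```

```text
(no output)
```

View pics/fx0.png

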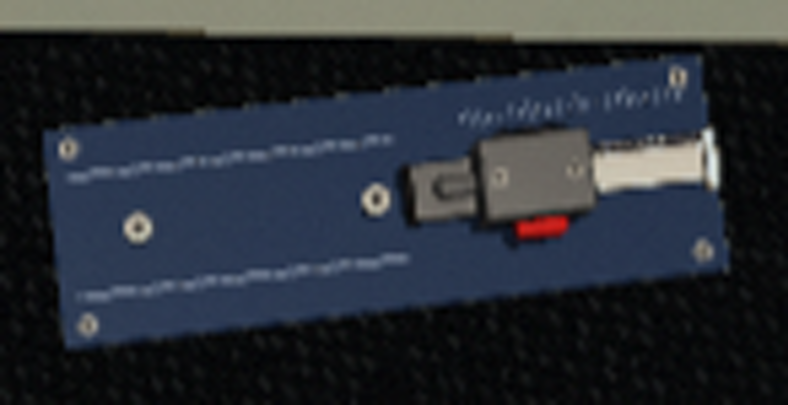

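View pics/mod0.png

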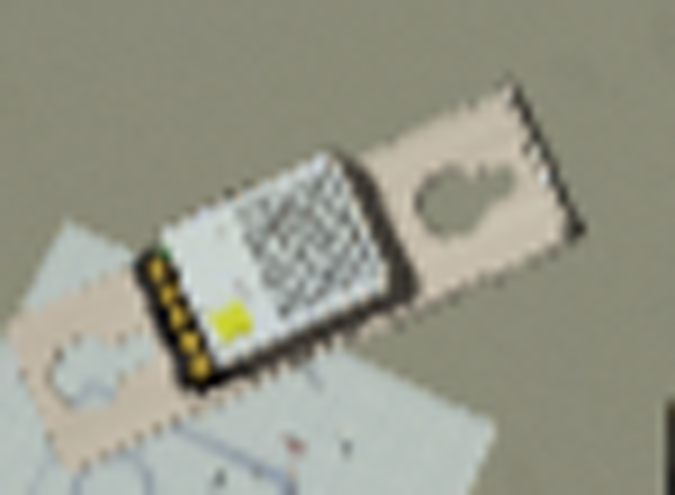

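```bash
cat > fit.py <<'E'
from h import *
def comps(m,amin=3):
    n,l,s,ce=cv2.connectedComponentsWithStats(m.astype(np.uint8)*255); return [(s[i],ce[i],l==i) for i in range(1,n) if s[i][4]>=amin]
def rect(P):
    (c,wh,a)=cv2.minAreaRect((P[:,:2]*1000).astype(np.float32)); return np.array(c),wh,a
E
python3 - <<'E'
from fit import *
for n in("top","scene"):
    c=dict(np.load(f"{n}0.npz")); im=c["image"]; W=pts(c); hsv=cv2.cvtColor(im,cv2.COLOR_BGR2HSV)
    H,S,V=[hsv[...,i].astype(int) for i in range(3)]
    near=(np.abs(W[...,0]-0.3)<.25)&(np.abs(W[...,1]-0.02)<.28)
    blue=(H>100)&(H<125)&(S>90)&(V>50)&near&(W[...,2]<.03)
    cs=[x for x in comps(blue,30)]; big=max(cs,key=lambda x:x[0][4]); v,u=np.nonzero(big[2])
    hull=cv2.convexHull(np.stack([u,v],1)).reshape(-1,2)
    P=np.array([onz(c,a,b,.0186) for a,b in hull]); R=rect(P); print(n,"fixture",R, cv2.boxPoints((R[0],R[1],R[2])).round(1).tolist(), "depth z",np.nanmedian(W[big[2]][:,2]))
    # screws: bright in hull
    hm=np.zeros(im.shape[:2],np.uint8); cv2.fillConvexPoly(hm,hull.astype(np.int32),1); 
    br=(hm>0)&(V>100)&(S<110)
    for s,ce,m in comps(br,3):
        w=V[m].astype(float); vv,uu=np.nonzero(m)
        print("  bright",s[4],(uu.mean().round(2),vv.mean().round(2)),(onz(c,uu.mean(),vv.mean(),.0301)*1000).round(1))
    red=((H<6)|(H>174))&(S>150)&(V>80)&near
    for s,ce,m in comps(red,5):
        vv,uu=np.nonzero(m); print("  red",s[4],ce.round(1),np.nanmedian(W[m],0).round(4),"at z.0516",(onz(c,*ce,.0516)*1000).round(1))
    # stop top
    st=(W[...,2]>.062)&(W[...,2]<.078)&near
    for s,ce,m in comps(st,20):
        vv,uu=np.nonzero(m); P=np.array([onz(c,a,b,.0686) for a,b in zip(uu,vv)]); print("  stop",s[4],rect(P),np.nanmedian(W[m],0).round(4))
    nm=(W[...,1]>.25)&(W[...,1]<.48)&(W[...,0]>.15)&(W[...,0]<.45)
    top=nm&(W[...,2]>.036)&(W[...,2]<.056)
    for s,ce,m in comps(top,20):
        vv,uu=np.nonzero(m); P=np.array([onz(c,a,b,.046) for a,b in zip(uu,vv)]); print("  case",s[4],rect(P),np.nanmedian(W[m],0).round(4))
E
```

```text
top fixture (array([470.04983521, -21.64715576]), (109.92000579833984, 332.9520263671875), 7.7183685302734375) [[393.20001220703125, 135.89999389648438], [437.8999938964844, -194.0], [546.9000244140625, -179.1999969482422], [502.20001220703125, 150.6999969482422]] depth z 0.019258047701258003
  bright 12 (np.float64(386.92), np.float64(209.5)) [ 530.8 -167.    30.1]
  bright 7 (np.float64(359.57), np.float64(215.0)) [514.7 -92.8  30.1]
  bright 417 (np.float64(370.42), np.float64(226.16)) [ 484.9 -122.    30.1]
  bright 13 (np.float64(274.15), np.float64(222.31)) [491.3 136.5  30.1]
  bright 50 (np.float64(312.96), np.float64(222.76)) [491.7  32.5  30.1]
  bright 9 (np.float64(331.44), np.float64(220.44)) [498.7 -17.   30.1]
  bright 44 (np.float64(285.52), np.float64(225.98)) [481.9 105.8  30.1]
  bright 51 (np.float64(342.41), np.float64(230.18)) [473.  -46.7  30.1]
  bright 22 (np.float64(331.18), np.float64(231.5)) [469.  -16.6  30.1]
  bright 23 (np.float64(287.0), np.float64(236.7)) [453.3 101.2  30.1]
  bright 11 (np.float64(391.91), np.float64(240.64)) [ 447.  -179.5   30.1]

[... 1152 characters left out ...]
.float64(340.41), np.float64(235.62)) [492.6 -62.3  30.1]
  bright 11 (np.float64(295.91), np.float64(232.82)) [420.2  57.2  30.1]
  bright 65 (np.float64(311.69), np.float64(239.28)) [427.6   1.2  30.1]
  bright 58 (np.float64(358.71), np.float64(248.9)) [ 480.  -136.2   30.1]
  bright 17 (np.float64(366.12), np.float64(265.59)) [ 438.8 -185.8   30.1]
  red 56 [343.8 243. ] [ 0.4531 -0.0979  0.0574] at z.0516 [456.9 -96.3  51.6]
  stop 206 (array([474.04891968, -96.14248657]), (47.480316162109375, 55.772220611572266), 7.548260688781738) [ 0.4754 -0.0957  0.0677]
  case 71 (array([436.00543213, 345.90679932]), (61.87334442138672, 28.861021041870117), 86.21468353271484) [0.4407 0.35   0.0446]
```

Run:
```python
from fit import *
c=dict(np.load("top0.npz"))
f=lambda x,y:(160+(x+.5)/9-.5,205+(y+.5)/9-.5)
for nme,p,z in [("entryR",(448,202),.003),("entryL",(82,373),.003),("cTL",(8,325),.004),("cBL",(72,468),.004),("eT",(513,85),.018),("eB",(580,235),.018),
  ("caseTR",(328,153),.046),("caseBR",(388,290),.046),("caseTL",(162,238),.046),("caseBL",(215,366),.046)]:
    print(nme,(onz(c,*f(*p),z)*1000).round(1))
im=c["image"][205:260,160:235]; hsv=cv2.cvtColor(im,cv2.COLOR_BGR2HSV)
print("beige",hsv[(100)//9,470//9],"hole",hsv[200//9,448//9], "desk",hsv[5,20])
H,S,V=[hsv[...,i].astype(int) for i in range(3)]
m=((H<16)|(H>170))&(S>20)&(V>150)
for s,ce,mm in comps(m,15):
    v,u=np.nonzero(mm); P=np.array([onz(c,a+160,b+205,.004) for a,b in zip(u,v)]); R=rect(P); print(s[4],ce+[160,205],R,cv2.boxPoints(R).round(1).tolist())
s=cv2.resize(dict(np.load("scene0.npz"))["image"][175:212,205:270],None,fx=11,fy=11,interpolation=cv2.INTER_CUBIC); cv2.imwrite("pics/mods0.png",s)
```

```text
entryR [478.6 314.5   3. ]
entryL [425.5 421.    3. ]
cTL [439.5 443.7   4. ]
cBL [397.2 421.7   4. ]
eT [512.7 293.6  18. ]
eB [467.9 271.4  18. ]
caseTR [488.4 340.7  46. ]
caseBR [448.7 321.   46. ]
caseTL [462.8 387.3  46. ]
caseBL [425.9 369.7  46. ]
beige [ 27  36 136] hole [ 30  34 137] desk [ 32  33 138]
```

View pics/mods0.png

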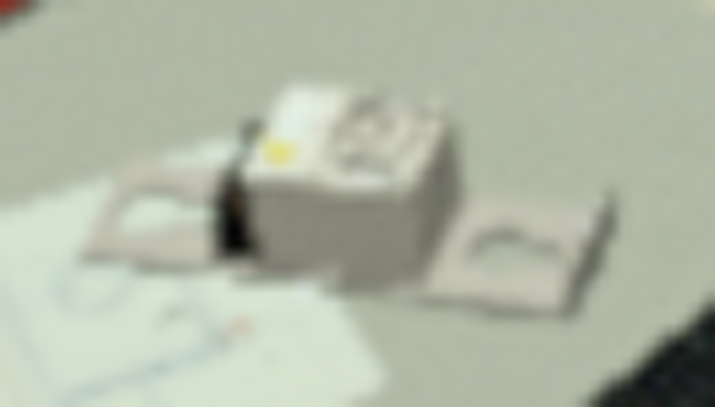

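```bash
cat > mv.py <<'E'
from h import *
from scipy.spatial.transform import Rotation as Ro
Y=0.1335; FO=np.array([.4703,-.0243,.0026]); FR=Ro.from_euler("z",Y)
def fx(p): return FO+FR.apply(np.array(p,float))
def tofx(w): return FR.inv().apply(np.array(w)-FO)
def jaw(): 
    s=r.sense(); R=Ro.from_euler("xyz",s["tcp_rot"]); return s,R
def need(pos,jyaw):
    """pos TCP target, jaw direction yaw (angle of tool z in world xy), tool x down"""
    s,R=jaw(); M=R.as_matrix()
    best=None
    for k in (0,np.pi):
        z=np.array([np.cos(jyaw+k),np.sin(jyaw+k),0]); x=np.array([0,0,-1.]); T=Ro.from_matrix(np.stack([x,np.cross(z,x),z],1))
        rv=(T*R.inv()).as_rotvec()
        if best is None or np.linalg.norm(rv)<np.linalg.norm(best): best=rv
    print("clock",round(s["clock"],2),"pos",(s["position"]*1000).round(1),"jawyaw",round(float(np.arctan2(M[1,2],M[0,2])),4),"xaxis",M[:,0].round(3),"F",s["contact_force"].round(1),"w",round(s["width"]*94,1),"j6",s["joint_positions"][5].round(2))
    if pos is not None: print("shift/150:",((np.array(pos)-s["position"])/.15).round(4),"turn/2pi:",(best/2/np.pi).round(4))
E
python3 - <<'E'
from mv import *
p=fx([0,-69,0]); print(p)
need([p[0],p[1],.15],Y); need([p[0],p[1],.033],Y)
E
```

```text
[ 9.65446276e+00 -6.84103450e+01  2.60000000e-03]
clock 0.1 pos [181.5 518.6 175.1] jawyaw 1.234 xaxis [-0.001 -0.002 -1.   ] F [ 0.4 -0.1 -0. ] w 94.1 j6 -0.1
shift/150: [ 6.315290e+01 -4.595263e+02 -1.670000e-01] turn/2pi: [ 0.0002 -0.0003 -0.1751]
clock 0.1 pos [181.5 518.6 175.1] jawyaw 1.234 xaxis [-0.001 -0.002 -1.   ] F [ 0.4 -0.1 -0. ] w 94.1 j6 -0.1
shift/150: [  63.1529 -459.5263   -0.947 ] turn/2pi: [ 0.0002 -0.0003 -0.1751]
```

Run:
```python
from mv import *
from fit import comps,rect
for n in("top","scene"):
    c=dict(np.load(f"{n}0.npz")); W=pts(c)
    near=(np.abs(W[...,0]-0.475)<.06)&(np.abs(W[...,1]+.09)<.07)
    hsv=cv2.cvtColor(c["image"],cv2.COLOR_BGR2HSV)
    grey=(hsv[...,1]<90)
    for s,ce,m in comps((W[...,2]>.065)&near&grey,20):
        v,u=np.nonzero(m); P=np.array([tofx(onz(c,a,b,.0686)) for a,b in zip(u,v)])*1000
        print(n,s[4],np.percentile(P,[2,50,98],axis=0).round(1).tolist())
    red=((hsv[...,0]<8)|(hsv[...,0]>172))&(hsv[...,1]>120)&near
    v,u=np.nonzero(red); 
    for z in(.0516,.0616): 
        P=np.array([tofx(onz(c,a,b,z)) for a,b in zip(u,v)])*1000; print(" red",z,P.min(0).round(1),P.max(0).round(1))
p=fx([0,-.069,0]); print(p)
need([p[0],p[1],.15],Y); need([p[0],p[1],.033],Y)
```

```text
top 312 [[-18.9, -94.4, 66.0], [0.4, -68.1, 66.0], [20.3, -42.4, 66.0]]
 red 0.0516 [-29.5 -83.5  49. ] [-20.1 -56.3  49. ]
 red 0.0616 [-30.  -82.2  59. ] [-20.8 -55.2  59. ]
scene 186 [[-22.5, -96.7, 66.0], [-2.9, -71.2, 66.0], [17.1, -44.7, 66.0]]
 red 0.0516 [-35.4 -85.5  49. ] [-10.5 -52.8  49. ]
 red 0.0616 [-43.4 -88.5  59. ] [-18.8 -56.2  59. ]
[ 0.47948416 -0.09268605  0.0026    ]
clock 0.1 pos [181.5 518.6 175.1] jawyaw 1.234 xaxis [-0.001 -0.002 -1.   ] F [ 0.4 -0.1 -0. ] w 94.1 j6 -0.1
shift/150: [ 1.9864 -4.0752 -0.167 ] turn/2pi: [ 0.0002 -0.0003 -0.1751]
clock 0.1 pos [181.5 518.6 175.1] jawyaw 1.234 xaxis [-0.001 -0.002 -1.   ] F [ 0.4 -0.1 -0. ] w 94.1 j6 -0.1
shift/150: [ 1.9864 -4.0752 -0.947 ] turn/2pi: [ 0.0002 -0.0003 -0.1751]
```

```bash
python3 -m handwheel '[[[0.1,-0.1,0],[0,0,-0.02],1],[[0.2,-0.35,0],[0,0,-0.05],1],[[0.3,-0.6,0],[0,0,-0.08],1],[[0.4,-0.9,0],[0,0,-0.11],1],[[0.5,-1,0],[0,0,-0.14],1],[[0.5,-1,0],[0,0,-0.17],1],[[0.5,-1,0],[0,0,-0.175],1],[[0.5,-1,0],[0,0,-0.175],1],[[0.5,-1,0],[0,0,-0.175],1],[[0.5,-1,0],[0,0,-0.175],1]]'
python3 -m handwheel '[[[0.1,-0.3,0],[0,0,0],1],[[0.2,-0.6,0],[0,0,0],1],[[0.35,-0.9,0],[0,0,0],1],[[0.5,-1,0],[0,0,0],1],[[0.5,-1,0],[0,0,0],1],[[0.5,-1,0],[0,0,0],1],[[0.5,-1,0],[0,0,0],1],[[0.5,-1,0],[0,0,0],1],[[0.5,-1,0],[0,0,0],1],[[0.5,-1,0],[0,0,0],1]]'
python3 -m handwheel '[[[0.1,-0.3,0],[0,0,0],1],[[0.2,-0.6,0],[0,0,0],1],[[0.35,-0.9,0],[0,0,0],1],[[0.5,-1,0],[0,0,0],1],[[0.5,-1,0],[0,0,0],1],[[0.5,-1,0],[0,0,0],1],[[0.5,-1,0],[0,0,0],1],[[0.5,-1,0],[0,0,0],1],[[0.5,-1,0],[0,0,0],1],[[0.5,-1,0],[0,0,0],1]]'
python3 - <<'E'
from mv import *
p=fx([0,-.069,0]); print(p)
need([p[0],p[1],.12],Y); need([p[0],p[1],.033],Y)
E
```

```text
clock: 1.35
position: [0.2566, 0.3693, 0.176]
tcp_rot: [-2.124, 1.571, -1.988]
contact_force: [0.0, -0.4, -0.0]
width: 1.001
clock: 2.6
position: [0.3316, 0.2193, 0.1761]
tcp_rot: [0.119, 1.571, 0.254]
contact_force: [-1.0, 0.2, -1.1]
width: 1.0
clock: 3.85
position: [0.4067, 0.0693, 0.1762]
tcp_rot: [-0.124, 1.571, 0.011]
contact_force: [0.4, 0.7, -0.3]
width: 0.997
[ 0.47948416 -0.09268605  0.0026    ]
clock 3.85 pos [406.7  69.3 176.2] jawyaw 0.1349 xaxis [ 0.  0. -1.] F [ 0.4  0.7 -0.3] w 93.7 j6 -0.1
shift/150: [ 0.4854 -1.08   -0.3744] turn/2pi: [-0.      0.     -0.0002]
clock 3.85 pos [406.7  69.3 176.2] jawyaw 0.1349 xaxis [ 0.  0. -1.] F [ 0.4  0.7 -0.3] w 93.7 j6 -0.1
shift/150: [ 0.4854 -1.08   -0.9544] turn/2pi: [-0.      0.     -0.0002]
```

```bash
python3 -m handwheel '[[[0.1,-0.3,0],[0,0,0],1],[[0.2,-0.6,0],[0,0,0],1],[[0.35,-0.9,0],[0,0,0],1],[[0.485,-1,-0.1],[0,0,0],1],[[0.485,-1,-0.25],[0,0,0],1],[[0.485,-1,-0.35],[0,0,0],1],[[0.485,-1,-0.35],[0,0,0],1],[[0.485,-1,-0.35],[0,0,0],1],[[0.485,-1,-0.35],[0,0,0],1],[[0.485,-1,-0.35],[0,0,0],1]]'
python3 - <<'E'
from mv import *
p=fx([0,-.069,0])
need([p[0],p[1],.033],Y)
c=cam("scene"); cv2.imwrite("pics/s1.png",cv2.resize(c["image"][120:320,220:480],None,fx=3,fy=3,interpolation=cv2.INTER_CUBIC))
c=cam("top"); cv2.imwrite("pics/t1.png",cv2.resize(c["image"][150:300,240:440],None,fx=4,fy=4,interpolation=cv2.INTER_CUBIC))
E
```

```text
clock: 5.1
position: [0.4799, -0.0809, 0.1244]
tcp_rot: [-0.428, 1.569, -0.293]
contact_force: [0.6, -0.3, 0.4]
width: 0.998
clock 5.1 pos [479.9 -80.9 124.4] jawyaw 0.1347 xaxis [ 0.002 -0.    -1.   ] F [ 0.6 -0.3  0.4] w 93.8 j6 -0.42
shift/150: [-0.003  -0.0788 -0.6097] turn/2pi: [ 0.0001  0.0003 -0.0002]
```

View pics/s1.png

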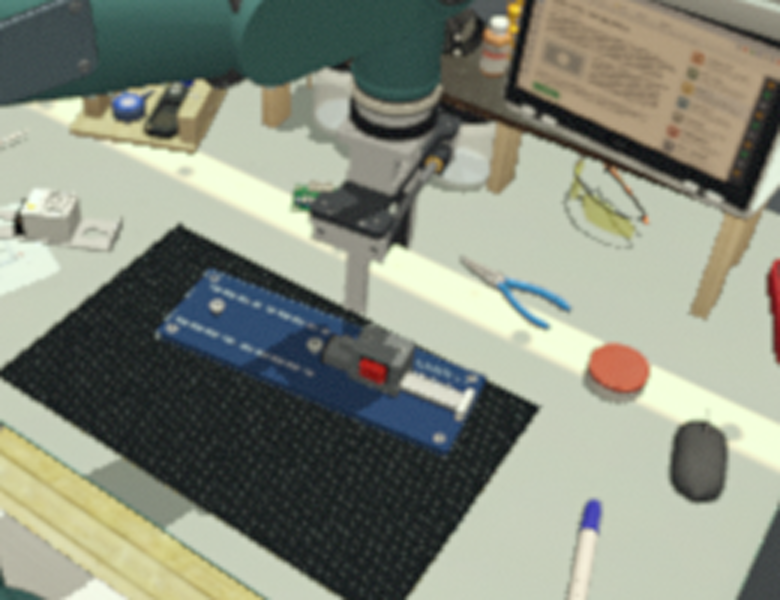

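View pics/t1.png

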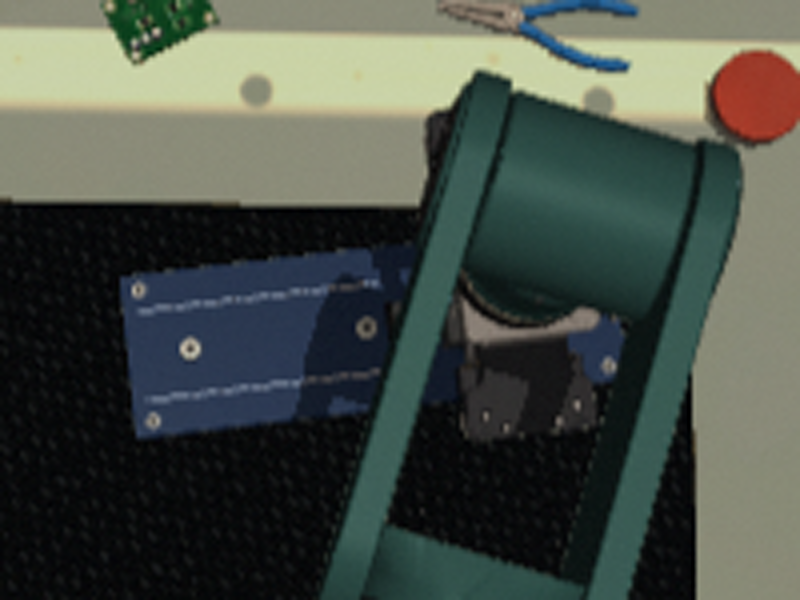

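The gripper stands above and just behind the stop (scene crop finger at (357,290), button at (374,371)), and there is nothing in its way. Next: descend and pinch.

```bash
python3 -m handwheel '[[[0,-0.08,0],[0,0,0],1],[[0,-0.08,-0.15],[0,0,0],1],[[0,-0.08,-0.3],[0,0,0],1],[[0,-0.08,-0.45],[0,0,0],1],[[0,-0.08,-0.55],[0,0,0],1],[[0,-0.08,-0.6],[0,0,0],1],[[0,-0.08,-0.6],[0,0,0],1],[[0,-0.08,-0.6],[0,0,0],0.75],[[0,-0.08,-0.6],[0,0,0],0.65],[[0,-0.08,-0.6],[0,0,0],0.6]]' 20
python3 - <<'E'
from mv import *
p=fx([0,-.069,0])
need([p[0],p[1],.033],Y)
c=cam("scene"); cv2.imwrite("pics/s2.png",cv2.resize(c["image"][190:290,270:400],None,fx=6,fy=6,interpolation=cv2.INTER_CUBIC))
E
```

```text
clock: 6.45
position: [0.4799, -0.093, 0.0342]
tcp_rot: [-0.43, 1.57, -0.295]
contact_force: [0.3, 0.7, 0.2]
width: 0.718
clock 6.45 pos [479.9 -93.   34.2] jawyaw 0.1346 xaxis [ 0.001 -0.    -1.   ] F [0.3 0.7 0.2] w 67.5 j6 -0.44
shift/150: [-0.0028  0.0018 -0.0077] turn/2pi: [ 0.0001  0.0002 -0.0002]
```

View pics/s2.png

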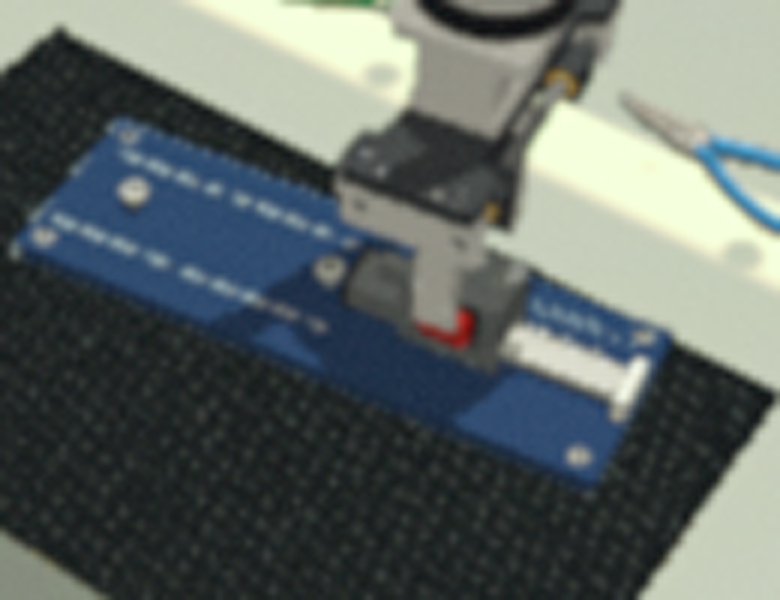

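One finger stands in front of the red button at (440,330) in the crop, with red visible at its right and below. Closing now.

```bash
python3 -m handwheel '[[[0,0,0],[0,0,0],0.55],[[0,0,0],[0,0,0],0.5],[[0,0,0],[0,0,0],0.4],[[0,0,0],[0,0,0],0.4],[[0,0,0],[0,0,0],0.4],[[0,0,0],[0,0,0],0.4],[[0,0,0],[0,0,0],0.4],[[0,0,0],[0,0,0],0.4],[[0,0,0],[0,0,0],0.4],[[0,0,0],[0,0,0],0.4]]' 20
python3 - <<'E'
from mv import *
need(None,Y)
print(FR.apply([0,-.045,0])/.15)
E
```

```text
clock: 7.75
position: [0.4795, -0.093, 0.0341]
tcp_rot: [-1.211, 1.571, -1.077]
contact_force: [-3.0, -0.2, 5.2]
width: 0.422
clock 7.75 pos [479.5 -93.   34.1] jawyaw 0.1344 xaxis [ 0. -0. -1.] F [-3.  -0.2  5.2] w 39.7 j6 -0.44
[ 0.03993114 -0.29733063  0.        ]
```

Run:
```python
from mv import *
c=cam("scene"); cv2.imwrite("pics/s3.png",cv2.resize(c["image"][200:270,300:390],None,fx=8,fy=8,interpolation=cv2.INTER_CUBIC))
need(None,Y)
```

```text
clock 7.8 pos [479.5 -93.   34. ] jawyaw 0.1344 xaxis [ 0. -0. -1.] F [-3.5  0.3  4.8] w 39.7 j6 -0.44
```

View pics/s3.png

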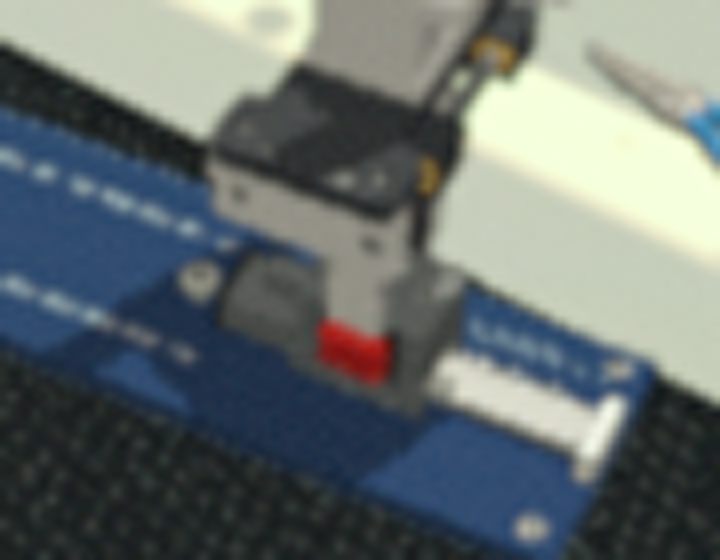

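The finger ends above the button: its tip is at (350,322), with the whole red button showing below it. It's pinching the body instead. I'll measure the finger tip height by depth.

Run:
```python
from mv import *
c=cam("scene"); W=pts(c)
for y in range(240,360,12):
    u=int(300+350/8); v=int(200+y/8); print(y,u,v,c["image"][v,u],(tofx(W[v,u])*1000).round(1))
```

```text
240 343 230 [136 147 148] [-80.7 -86.7 168.6]
252 343 231 [136 147 149] [-80.5 -86.9 164.7]
264 343 233 [135 146 147] [-30.  -67.2  98.3]
276 343 234 [134 146 147] [-33.2 -68.7  97.9]
288 343 236 [134 145 147] [-30.9 -68.3  87. ]
300 343 237 [135 146 147] [-32.2 -69.1  84.3]
312 343 239 [129 141 147] [-30.6 -69.   74.1]
324 343 240 [107 117 158] [-30.7 -69.3  69.9]
336 343 242 [ 30  34 169] [-27.6 -68.6  57.6]
348 343 243 [ 21  22 143] [-31.8 -70.5  58.4]
```

```bash
python3 -m handwheel '[[[0,0,0],[0,0,0],0.5],[[0,0,0],[0,0,0],0.6],[[0,0,0],[0,0,0],0.7],[[0,0,0],[0,0,0],0.7],[[0,0,0],[0,0,0],0.7],[[0,0,0],[0,0,0],0.7],[[0,0,0],[0,0,0],0.7],[[0,0,0],[0,0,0],0.7],[[0,0,0],[0,0,0],0.7],[[0,0,0],[0,0,0],0.7]]' 20
python3 - <<'E'
from mv import *
need(None,Y)
c=cam("scene"); W=pts(c)
cv2.imwrite("pics/s4.png",cv2.resize(c["image"][200:270,300:390],None,fx=8,fy=8,interpolation=cv2.INTER_CUBIC))
for v in range(230,250,1):
    print(v,[ (u,c["image"][v,u].tolist(),(tofx(W[v,u])*1000).round().tolist()) for u in (341,345)])
E
```

```text
clock: 9.1
position: [0.4795, -0.0929, 0.0336]
tcp_rot: [-0.395, 1.571, -0.26]
contact_force: [-0.5, 0.2, -0.3]
width: 0.702
clock 9.1 pos [479.5 -92.9  33.6] jawyaw 0.1344 xaxis [ 0. -0. -1.] F [-0.5  0.2 -0.3] w 66.0 j6 -0.44
230 [(341, [135, 147, 148], [-80.0, -81.0, 165.0]), (345, [108, 116, 116], [-81.0, -93.0, 172.0])]
231 [(341, [137, 146, 149], [-80.0, -81.0, 161.0]), (345, [123, 132, 133], [-79.0, -92.0, 166.0])]
232 [(341, [134, 144, 147], [-44.0, -66.0, 115.0]), (345, [132, 142, 144], [-78.0, -92.0, 161.0])]
233 [(341, [135, 146, 147], [-43.0, -66.0, 111.0]), (345, [133, 144, 146], [-79.0, -92.0, 158.0])]
234 [(341, [135, 145, 148], [-45.0, -67.0, 108.0]), (345, [131, 140, 142], [-44.0, -79.0, 114.0])]
235 [(341, [133, 144, 146], [-46.0, -68.0, 106.0]), (345, [127, 137, 138], [-44.0, -79.0, 109.0])]
236 [(341, [135, 146, 148], [-45.0, -68.0, 101.0]), (345, [123, 134, 135], [-43.0, -79.0, 105.0])]
237 [(341, [135, 146, 147], [-44.0, -68.0, 95.0]), (345, [122, 134, 134], [-43.0, -80.0, 101.0])]
238 [(341, [135, 147, 148], [-43.0, -68.0, 90.0]), (345, [123, 132, 134], [-43.0,
[... 354 characters left out ...]
]), (345, [121, 130, 143], [-40.0, -80.0, 76.0])]
243 [(341, [108, 117, 144], [-45.0, -69.0, 71.0]), (345, [118, 129, 144], [-40.0, -80.0, 72.0])]
244 [(341, [56, 63, 131], [-28.0, -63.0, 46.0]), (345, [107, 116, 138], [-38.0, -79.0, 65.0])]
245 [(341, [39, 40, 107], [-29.0, -64.0, 43.0]), (345, [61, 68, 132], [-29.0, -76.0, 50.0])]
246 [(341, [65, 69, 83], [-22.0, -61.0, 29.0]), (345, [25, 32, 123], [-29.0, -77.0, 46.0])]
247 [(341, [66, 67, 63], [-20.0, -60.0, 22.0]), (345, [46, 49, 107], [-29.0, -77.0, 40.0])]
248 [(341, [65, 51, 41], [-17.0, -60.0, 15.0]), (345, [68, 70, 80], [-19.0, -73.0, 24.0])]
249 [(341, [70, 45, 31], [-22.0, -62.0, 16.0]), (345, [71, 65, 56], [-20.0, -74.0, 21.0])]
```

View pics/s4.png

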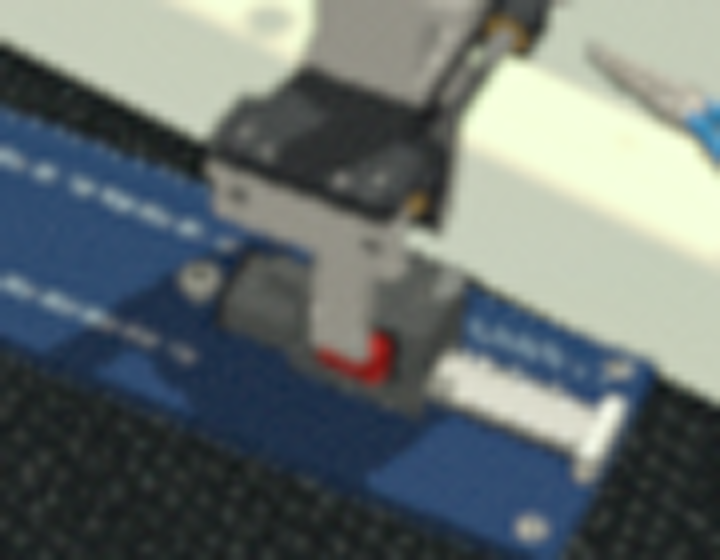

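The camera puts the finger tips at about 65 mm above the fixture's origin. That is roughly 30 mm higher than the reported TCP z implies, and the body's lower edge agrees. I'll lower 20 mm with the fingers open and check again.

```bash
python3 -m handwheel '[[[0,0,0],[0,0,0],0.85],[[0,0,0],[0,0,0],0.85],[[0,0,-0.03],[0,0,0],0.85],[[0,0,-0.06],[0,0,0],0.85],[[0,0,-0.09],[0,0,0],0.85],[[0,0,-0.12],[0,0,0],0.85],[[0,0,-0.13],[0,0,0],0.85],[[0,0,-0.13],[0,0,0],0.85],[[0,0,-0.13],[0,0,0],0.85],[[0,0,-0.13],[0,0,0],0.85]]' 20
python3 - <<'E'
from mv import *
need(None,Y)
c=cam("scene"); W=pts(c)
cv2.imwrite("pics/s5.png",cv2.resize(c["image"][200:270,300:390],None,fx=8,fy=8,interpolation=cv2.INTER_CUBIC))
for v in range(230,254,1):
    print(v,[ (u,c["image"][v,u].tolist(),(tofx(W[v,u])*1000).round().tolist()) for u in (341,343)])
E
```

```text
clock: 10.4
position: [0.4797, -0.093, 0.0143]
tcp_rot: [-0.449, 1.57, -0.314]
contact_force: [-0.0, 0.1, 0.8]
width: 0.854
clock 10.4 pos [479.7 -93.   14.3] jawyaw 0.1344 xaxis [ 0.001 -0.    -1.   ] F [-0.   0.1  0.8] w 80.3 j6 -0.44
230 [(341, [69, 74, 72], [-88.0, -84.0, 174.0]), (343, [49, 47, 46], [-90.0, -90.0, 179.0])]
231 [(341, [113, 123, 124], [-86.0, -83.0, 168.0]), (343, [70, 75, 73], [-90.0, -91.0, 175.0])]
232 [(341, [133, 144, 147], [-86.0, -84.0, 164.0]), (343, [114, 125, 124], [-86.0, -89.0, 168.0])]
233 [(341, [137, 147, 149], [-81.0, -82.0, 155.0]), (343, [133, 144, 145], [-86.0, -89.0, 163.0])]
234 [(341, [134, 145, 147], [-81.0, -82.0, 151.0]), (343, [132, 143, 145], [-78.0, -87.0, 151.0])]
235 [(341, [137, 146, 147], [-81.0, -82.0, 147.0]), (343, [133, 144, 145], [-81.0, -88.0, 150.0])]
236 [(341, [134, 146, 147], [-81.0, -82.0, 143.0]), (343, [136, 146, 148], [-80.0, -88.0, 146.0])]
237 [(341, [136, 146, 148], [-52.0, -71.0, 105.0]), (343, [137, 148, 149], [-81.0, -88.0, 142.0])]
238 [(341, [133, 145, 146], [-54.0, -72.0, 103.0]), (343, [134, 145, 147], [-53.
[... 753 characters left out ...]
, [131, 142, 143], [-51.0, -79.0, 70.0])]
247 [(341, [135, 146, 147], [-52.0, -73.0, 63.0]), (343, [132, 143, 144], [-52.0, -79.0, 66.0])]
248 [(341, [135, 145, 148], [-51.0, -73.0, 57.0]), (343, [129, 138, 140], [-53.0, -80.0, 63.0])]
249 [(341, [130, 139, 140], [-50.0, -73.0, 52.0]), (343, [126, 135, 136], [-51.0, -80.0, 56.0])]
250 [(341, [100, 98, 95], [-25.0, -63.0, 15.0]), (343, [114, 119, 120], [-50.0, -79.0, 50.0])]
251 [(341, [74, 54, 41], [-28.0, -65.0, 14.0]), (343, [84, 73, 68], [-25.0, -70.0, 14.0])]
252 [(341, [72, 49, 32], [-32.0, -66.0, 15.0]), (343, [73, 48, 30], [-27.0, -71.0, 13.0])]
253 [(341, [71, 47, 29], [-35.0, -68.0, 14.0]), (343, [71, 47, 28], [-32.0, -73.0, 15.0])]
```

View pics/s5.png

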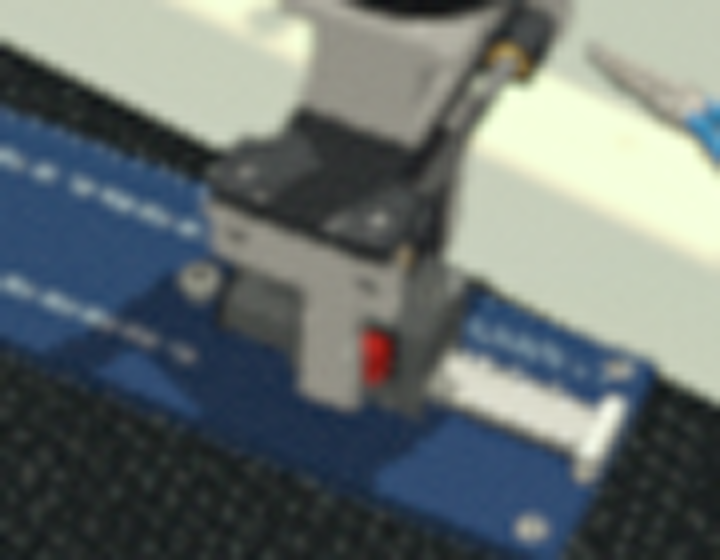

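The tips are now at about 48 mm above the fixture's origin, so another 16 mm puts the pads over the button. After that I'll close.

```bash
python3 -m handwheel '[[[0,0,-0.03],[0,0,0],0.85],[[0,0,-0.06],[0,0,0],0.85],[[0,0,-0.09],[0,0,0],0.75],[[0,0,-0.105],[0,0,0],0.65],[[0,0,-0.105],[0,0,0],0.55],[[0,0,-0.105],[0,0,0],0.45],[[0,0,-0.105],[0,0,0],0.4],[[0,0,-0.105],[0,0,0],0.4],[[0,0,-0.105],[0,0,0],0.4],[[0,0,-0.105],[0,0,0],0.4]]' 20
python3 - <<'E'
from mv import *
need(None,Y)
c=cam("scene"); W=pts(c)
cv2.imwrite("pics/s6.png",cv2.resize(c["image"][200:270,300:390],None,fx=8,fy=8,interpolation=cv2.INTER_CUBIC))
E
```

```text
clock: 11.7
position: [0.4794, -0.0927, -0.0021]
tcp_rot: [1.943, 1.57, 2.078]
contact_force: [3.3, 0.8, -5.8]
width: 0.485
clock 11.7 pos [479.4 -92.7  -2.1] jawyaw 0.1344 xaxis [-0.  0. -1.] F [ 3.3  0.8 -5.8] w 45.6 j6 -0.44
```

View pics/s6.png

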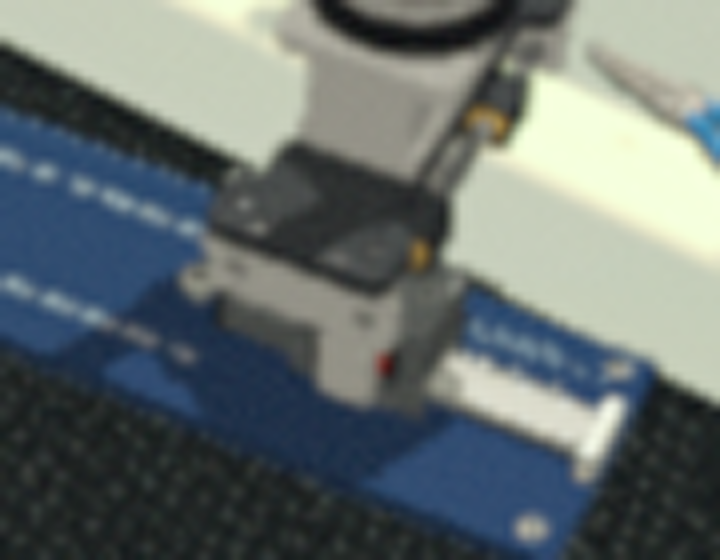

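The width is 45.6 mm, so the button is fully in (only its right edge shows, at (386,363)). Next: slide back 47.5 mm, check, then open.

```bash
python3 -m handwheel '[[[0.005,-0.04,0],[0,0,0],0.4],[[0.012,-0.09,0],[0,0,0],0.4],[[0.019,-0.14,0],[0,0,0],0.4],[[0.026,-0.19,0],[0,0,0],0.4],[[0.032,-0.24,0],[0,0,0],0.4],[[0.039,-0.29,0],[0,0,0],0.4],[[0.042,-0.314,0],[0,0,0],0.4],[[0.042,-0.314,0],[0,0,0],0.4],[[0.042,-0.314,0],[0,0,0],0.4],[[0.042,-0.314,0],[0,0,0],0.4]]' 20
python3 - <<'E'
from mv import *
need(None,Y)
c=cam("scene"); W=pts(c)
cv2.imwrite("pics/s7.png",cv2.resize(c["image"][200:280,300:400],None,fx=7,fy=7,interpolation=cv2.INTER_CUBIC))
E
```

```text
clock: 13.0
position: [0.486, -0.1409, -0.002]
tcp_rot: [-1.397, 1.57, -1.263]
contact_force: [5.4, -0.4, -10.7]
width: 0.485
clock 13.0 pos [ 486.  -140.9   -2. ] jawyaw 0.134 xaxis [ 0.    -0.001 -1.   ] F [  5.4  -0.4 -10.7] w 45.6 j6 -0.53
```

View pics/s7.png

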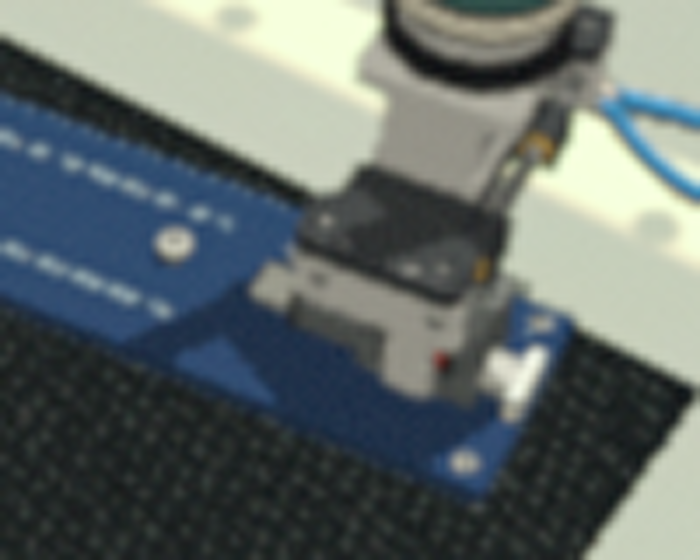

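```bash
python3 -m handwheel '[[[0,0,0],[0,0,0],0.6],[[0,0,0],[0,0,0],0.8],[[0,0,0],[0,0,0],0.9],[[0,0,0.1],[0,0,0],0.9],[[0,0,0.4],[0,0,0],0.9],[[0,0.1,0.7],[0,0,0],1],[[0,0.4,0.9],[0,0,0],1],[[0,0.7,0.9],[0,0,0],1],[[0,0.95,0.9],[0,0,0],1],[[0,1,0.9],[0,0,0],1]]' 20
python3 -m handwheel '[[[-0.02,0.4,0],[0,0,0],1],[[-0.05,0.7,0],[0,0,0.02],1],[[-0.1,1,0],[0,0,0.04],1],[[-0.1,1,0],[0,0,0.05],1],[[-0.1,1,0],[0,0,0.053],1],[[-0.1,1,0],[0,0,0.053],1],[[-0.1,1,0],[0,0,0.053],1],[[-0.1,1,0],[0,0,0.053],1],[[-0.1,1,0],[0,0,0.053],1],[[-0.1,1,0],[0,0,0.053],1]]' 20
python3 - <<'E'
from mv import *
need([.457,.3545,.10],.463)
c=cam("top"); cv2.imwrite("pics/t7.png",cv2.resize(c["image"][150:300,240:440],None,fx=4,fy=4,interpolation=cv2.INTER_CUBIC))
E
```

```text
clock: 14.3
position: [0.4863, 0.0117, 0.1353]
tcp_rot: [-0.195, 1.568, -0.057]
contact_force: [-0.3, -0.3, -0.3]
width: 0.997
clock: 15.55
position: [0.4708, 0.1599, 0.1333]
tcp_rot: [-0.317, 1.571, 0.15]
contact_force: [-1.2, 0.3, -0.1]
width: 0.996
clock 15.55 pos [470.8 159.9 133.3] jawyaw 0.4672 xaxis [ 0.  0. -1.] F [-1.2  0.3 -0.1] w 93.6 j6 -0.25
shift/150: [-0.0922  1.2972 -0.2222] turn/2pi: [-0.      0.     -0.0007]
```

View pics/t7.png

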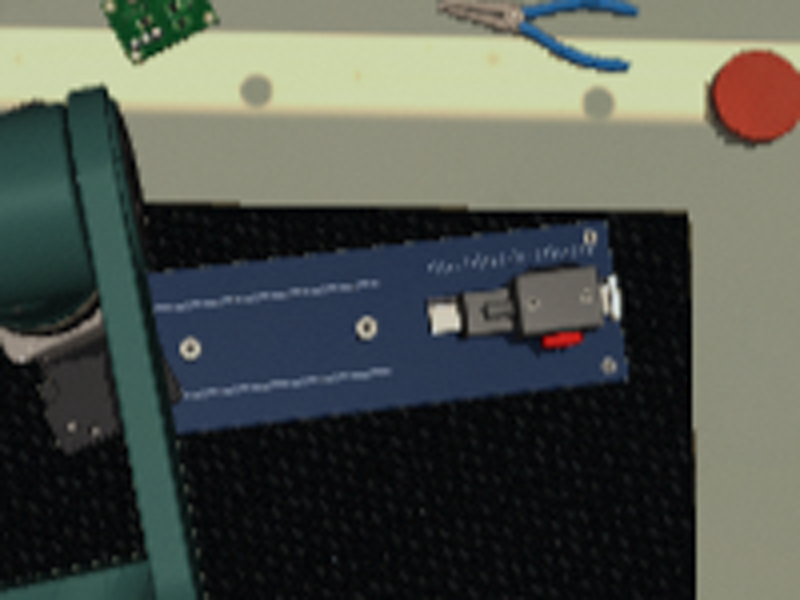

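The stop is back near the rail's end at (560,300) with its button out at (560,339). Now on to the module.

```bash
python3 -m handwheel '[[[-0.02,0.4,0],[0,0,0],1],[[-0.05,0.7,0],[0,0,0],1],[[-0.09,1,0],[0,0,0],1],[[-0.09,1,0],[0,0,0],1],[[-0.09,1,-0.1],[0,0,0],1],[[-0.09,1,-0.2],[0,0,0],1],[[-0.09,1,-0.3],[0,0,0],1],[[-0.09,1,-0.4],[0,0,0],1],[[-0.09,1,-0.4],[0,0,0],1],[[-0.09,1,-0.4],[0,0,0],1]]' 20
python3 - <<'E'
from mv import *
need([.457,.3545,-.02],.463)
c=cam("scene"); W=pts(c); cv2.imwrite("pics/s8.png",cv2.resize(c["image"][140:240,180:310],None,fx=6,fy=6,interpolation=cv2.INTER_CUBIC))
c=cam("top"); cv2.imwrite("pics/t8.png",cv2.resize(c["image"][180:280,140:280],None,fx=5,fy=5,interpolation=cv2.INTER_CUBIC))
E
```

```text
clock: 16.85
position: [0.4576, 0.3101, 0.0737]
tcp_rot: [0.056, 1.57, 0.523]
contact_force: [0.2, 0.1, 0.6]
width: 1.002
clock 16.85 pos [457.6 310.1  73.7] jawyaw 0.4673 xaxis [ 0.001  0.    -1.   ] F [0.2 0.1 0.6] w 94.2 j6 0.03
shift/150: [-0.0041  0.2962 -0.6244] turn/2pi: [-0.0001  0.0001 -0.0007]
```

View pics/s8.png

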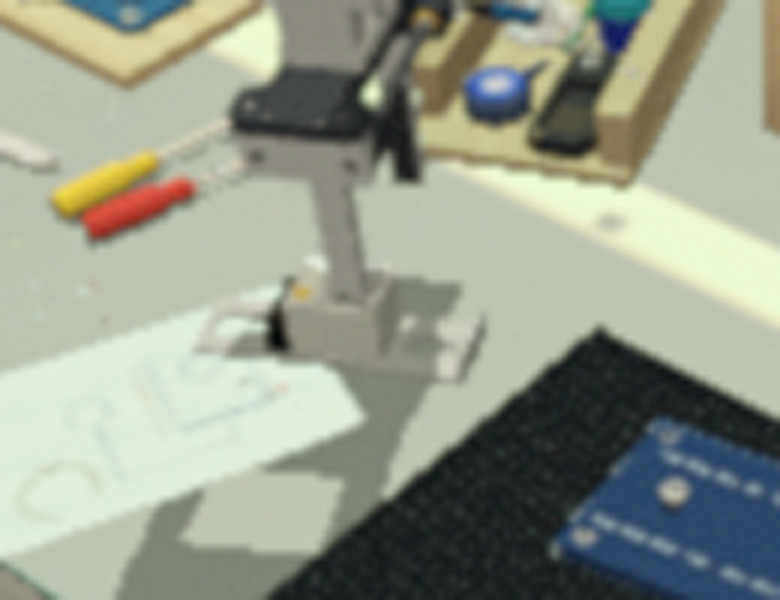

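View pics/t8.png

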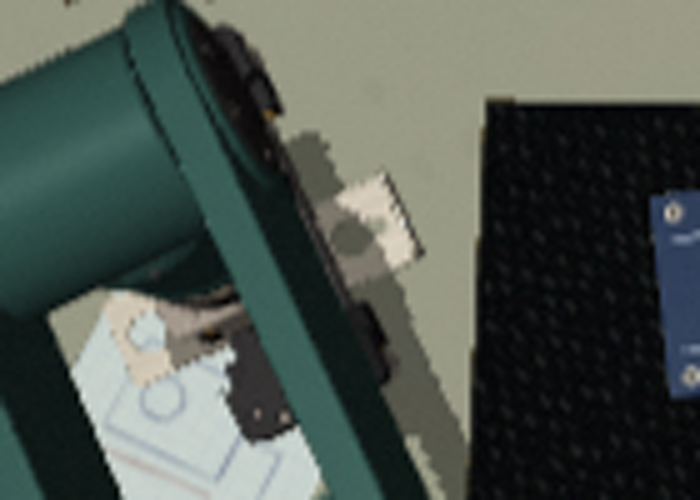

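The scene crop shows the near finger's tip at about (345,295), over the case. The top crop shows both ends of the plate either side of the arm. Next I'll measure the tip.

Run:
```python
from mv import *
c=cam("scene"); W=pts(c)
for v in range(165,196,1):
    print(v,[ (u,int(c["image"][v,u].mean()),(W[v,u]*1000).round().tolist()) for u in (235,237,239)])
```

```text
165 [(235, 137, [389.0, 252.0, 227.0]), (237, 135, [391.0, 247.0, 228.0]), (239, 134, [395.0, 242.0, 228.0])]
166 [(235, 136, [394.0, 259.0, 217.0]), (237, 120, [397.0, 254.0, 217.0]), (239, 129, [399.0, 248.0, 219.0])]
167 [(235, 136, [391.0, 257.0, 216.0]), (237, 106, [395.0, 253.0, 215.0]), (239, 111, [399.0, 248.0, 215.0])]
168 [(235, 135, [392.0, 259.0, 210.0]), (237, 120, [395.0, 253.0, 212.0]), (239, 116, [398.0, 248.0, 212.0])]
169 [(235, 136, [393.0, 261.0, 205.0]), (237, 135, [395.0, 254.0, 207.0]), (239, 130, [399.0, 250.0, 207.0])]
170 [(235, 136, [392.0, 260.0, 203.0]), (237, 132, [395.0, 255.0, 203.0]), (239, 140, [397.0, 248.0, 205.0])]
171 [(235, 137, [406.0, 279.0, 182.0]), (237, 124, [409.0, 273.0, 183.0]), (239, 164, [569.0, 459.0, -2.0])]
172 [(235, 135, [404.0, 278.0, 179.0]), (237, 124, [410.0, 275.0, 177.0]), (239, 173, [565.0, 456.0, -3.0])]
173 [(235, 136, [407.0, 281.0, 172.0]), (237, 129, [408.0, 273.0, 175.0]), (239, 164, [558.0, 447.0, 1.0])]
174 [(235, 135, [407.0, 282.0, 168.0]), (237, 131, [409.0, 275.0, 170.0]), (239, 153, [553.0, 443.0, 0.0])]
175 [(
[... 1580 characters left out ...]
, [448.0, 339.0, 49.0]), (239, 128, [456.0, 338.0, 44.0])]
190 [(235, 149, [441.0, 341.0, 49.0]), (237, 134, [447.0, 339.0, 45.0]), (239, 127, [452.0, 333.0, 45.0])]
191 [(235, 164, [440.0, 341.0, 44.0]), (237, 164, [444.0, 336.0, 44.0]), (239, 154, [447.0, 328.0, 47.0])]
192 [(235, 150, [438.0, 339.0, 42.0]), (237, 147, [443.0, 335.0, 41.0]), (239, 146, [445.0, 327.0, 43.0])]
193 [(235, 141, [440.0, 343.0, 35.0]), (237, 140, [443.0, 337.0, 35.0]), (239, 141, [444.0, 327.0, 39.0])]
194 [(235, 141, [439.0, 343.0, 31.0]), (237, 141, [444.0, 338.0, 30.0]), (239, 140, [446.0, 330.0, 32.0])]
195 [(235, 141, [438.0, 343.0, 27.0]), (237, 140, [440.0, 335.0, 29.0]), (239, 140, [445.0, 330.0, 29.0])]
```

The finger's x and y match the reading, but its z is about +34 mm above it: the tip is at about 108 with a reading of 74. I'll allow for that. Grasping at a reading of -20 puts the tip at about 14 mm.

```bash
python3 -m handwheel '[[[-0.004,0.15,0],[0,0,0],1],[[-0.004,0.296,0],[0,0,0],1],[[-0.004,0.296,-0.1],[0,0,0],1],[[-0.004,0.296,-0.22],[0,0,0],1],[[-0.004,0.296,-0.35],[0,0,0],1],[[-0.004,0.296,-0.47],[0,0,0],1],[[-0.004,0.296,-0.56],[0,0,0],1],[[-0.004,0.296,-0.62],[0,0,0],1],[[-0.004,0.296,-0.62],[0,0,0],0.8],[[-0.004,0.296,-0.62],[0,0,0],0.6]]' 30
python3 - <<'E'
from mv import *
need([.457,.3545,-.02],.463)
c=cam("scene"); W=pts(c); cv2.imwrite("pics/s9.png",cv2.resize(c["image"][150:220,190:280],None,fx=8,fy=8,interpolation=cv2.INTER_CUBIC))
E
```

```text
clock: 18.25
position: [0.4573, 0.3548, -0.0189]
tcp_rot: [0.082, 1.569, 0.549]
contact_force: [-0.4, -0.2, 0.4]
width: 0.821
clock 18.25 pos [457.3 354.8 -18.9] jawyaw 0.4674 xaxis [ 0.001  0.001 -1.   ] F [-0.4 -0.2  0.4] w 77.2 j6 0.09
shift/150: [-0.0021 -0.0018 -0.0075] turn/2pi: [-0.0001  0.0002 -0.0007]
```

View pics/s9.png

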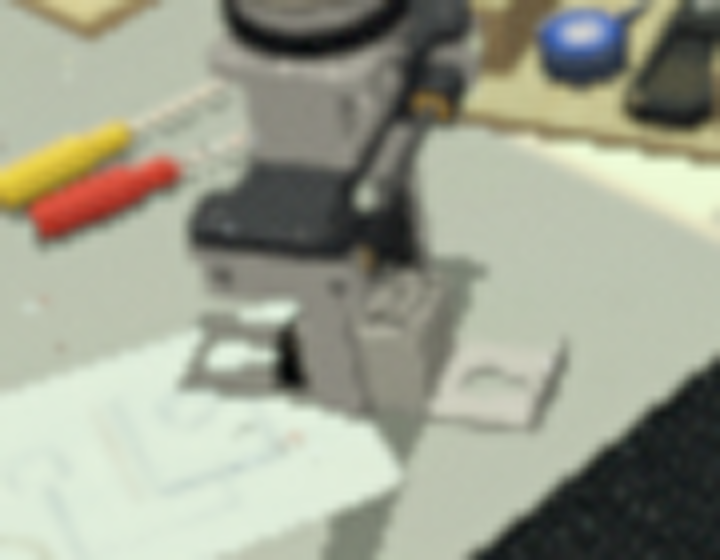

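The finger straddles the case with its tip at (335,402), near the plate level. Next: close and lift.

```bash
python3 -m handwheel '[[[0,0,0],[0,0,0],0.5],[[0,0,0],[0,0,0],0.4],[[0,0,0],[0,0,0],0.4],[[0,0,0],[0,0,0],0.4],[[0,0,0],[0,0,0],0.4],[[0,0,0.03],[0,0,0],0.4],[[0,0,0.12],[0,0,0],0.4],[[0,0,0.25],[0,0,0],0.4],[[0,0,0.4],[0,0,0],0.4],[[0,0,0.45],[0,0,0],0.4]]' 35
python3 - <<'E'
from mv import *
g=fx([0,.054,0]); print(g)
need([g[0],g[1],.05],Y)
c=cam("scene"); W=pts(c); cv2.imwrite("pics/s10.png",cv2.resize(c["image"][140:220,190:280],None,fx=8,fy=7,interpolation=cv2.INTER_CUBIC))
E
```

```text
clock: 19.55
position: [0.4578, 0.3551, 0.0502]
tcp_rot: [0.095, 1.567, 0.562]
contact_force: [-0.4, 1.2, -3.7]
width: 0.465
[0.46311239 0.02921951 0.0026    ]
clock 19.55 pos [457.8 355.1  50.2] jawyaw 0.4675 xaxis [ 0.003  0.002 -1.   ] F [-0.4  1.2 -3.7] w 43.7 j6 0.09
shift/150: [ 3.5400e-02 -2.1729e+00 -1.2000e-03] turn/2pi: [-0.0002  0.0006 -0.0532]
```

View pics/s10.png

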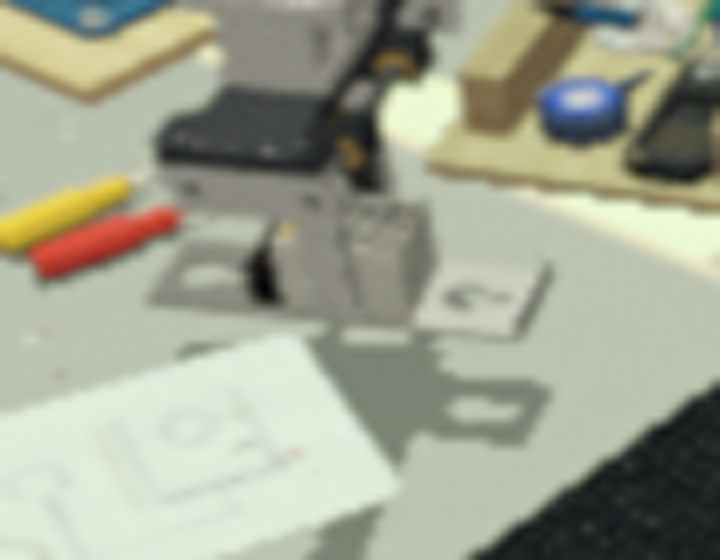

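Lifted: the plate is level and its shadow is well clear of it; the width of 43.7 mm is the case. Carrying it to the fixture.

```bash
python3 -m handwheel '[[[0,-0.1,0],[0,0,0],0.4],[[0,-0.3,0],[0,0,-0.01],0.4],[[0,-0.5,0],[0,0,-0.02],0.4],[[0.01,-0.7,0],[0,0,-0.03],0.4],[[0.02,-0.9,0],[0,0,-0.04],0.4],[[0.02,-1,0],[0,0,-0.05],0.4],[[0.02,-1,0],[0,0,-0.0532],0.4],[[0.02,-1,0],[0,0,-0.0532],0.4],[[0.02,-1,0],[0,0,-0.0532],0.4],[[0.02,-1,0],[0,0,-0.0532],0.4]]' 35
python3 -m handwheel '[[[0,-0.1,0],[0,0,0],0.4],[[0,-0.3,0],[0,0,0],0.4],[[0,-0.5,0],[0,0,0],0.4],[[0,-0.7,0],[0,0,0],0.4],[[0.01,-0.9,0],[0,0,0],0.4],[[0.015,-1,0],[0,0,0],0.4],[[0.015,-1,0],[0,0,0],0.4],[[0.015,-1,0],[0,0,0],0.4],[[0.015,-1,0],[0,0,0],0.4],[[0.015,-1,0],[0,0,0],0.4]]' 35
python3 - <<'E'
from mv import *
g=fx([0,.054,0]); print(g)
need([g[0],g[1],.03],Y)
c=cam("scene"); cv2.imwrite("pics/s11.png",cv2.resize(c["image"][170:270,250:380],None,fx=6,fy=6,interpolation=cv2.INTER_CUBIC)); np.savez("s11.npz",**{k:np.array(v) for k,v in c.items()})
c=cam("top"); cv2.imwrite("pics/t11.png",cv2.resize(c["image"][180:280,240:400],None,fx=5,fy=5,interpolation=cv2.INTER_CUBIC)); np.savez("t11.npz",**{k:np.array(v) for k,v in c.items()})
E
```

```text
clock: 20.85
position: [0.4597, 0.2051, 0.0478]
tcp_rot: [1.061, 1.571, 1.195]
contact_force: [0.2, 0.3, -2.6]
width: 0.465
clock: 22.1
position: [0.4619, 0.0551, 0.0478]
tcp_rot: [1.411, 1.571, 1.546]
contact_force: [-0.2, -0.3, -3.0]
width: 0.468
[0.46311239 0.02921951 0.0026    ]
clock 22.1 pos [461.9  55.1  47.8] jawyaw 0.1344 xaxis [ 0.  0. -1.] F [-0.2 -0.3 -3. ] w 44.0 j6 -0.14
shift/150: [ 0.008  -0.1726 -0.1187] turn/2pi: [-0.      0.     -0.0001]
```

View pics/s11.png

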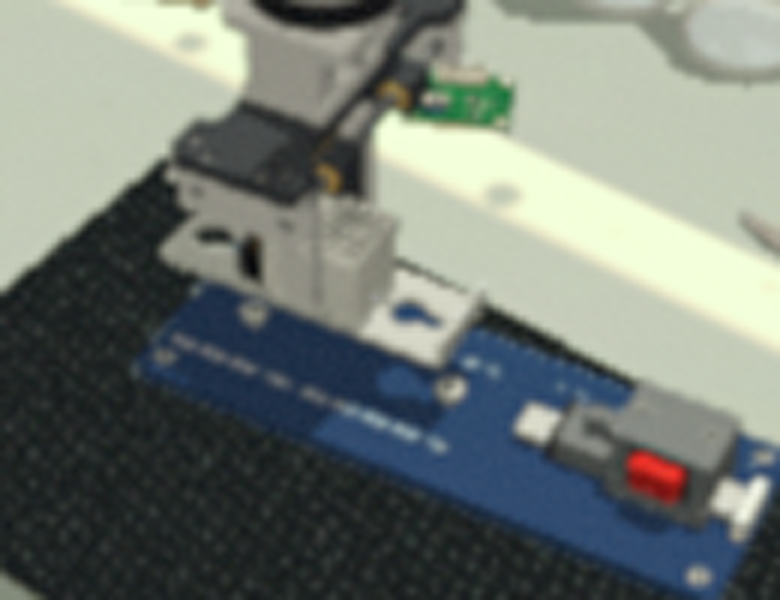

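View pics/t11.png

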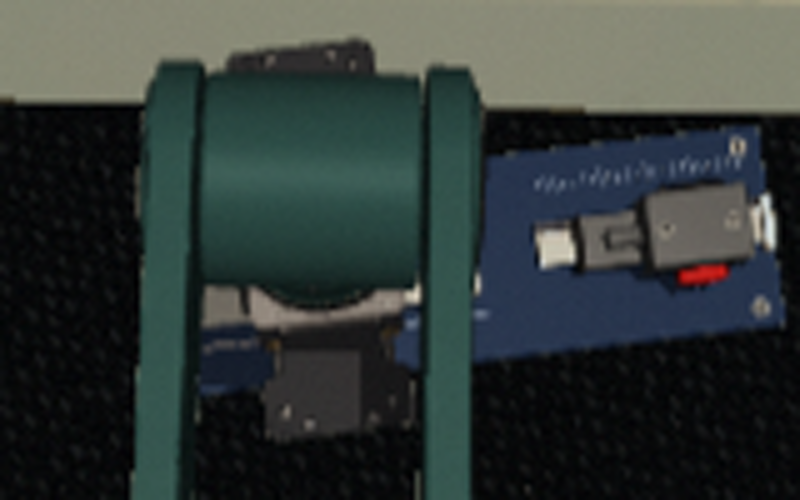

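Scene crop: the module hangs above the bed. The right keyhole shows as a blue patch at (415,313), the right screw head is at (451,387) and the left one at (253,313). I'll measure how the module sits in the hand against the screws in this one view.

Run:
```python
from mv import *
from fit import comps
c=dict(np.load("s11.npz")); im=c["image"]; hsv=cv2.cvtColor(im,cv2.COLOR_BGR2HSV)
big=cv2.resize(im[200:240,300:340],None,fx=15,fy=15,interpolation=cv2.INTER_CUBIC); cv2.imwrite("pics/s11z.png",big)
W=np.array([461.9,55.1])/1000
R2=Ro.from_euler("z",.1344)
def M(y,z,x=0): # module point (module coords) predicted
    o=R2.apply([x,y+.008,0]); return [W[0]+o[0],W[1]+o[1],z]
zt=.0707
for n,p in [("entryR",M(-.054,zt)),("slotR",M(-.072,zt)),("endtopL",M(-.086,.0667+.018,-.025)),("endtopR",M(-.086,.0667+.018,.025)),("screwR",fx([0,.008,.0275])),("screwL",fx([0,.1265,.0275])),("casetopR",M(-.036,.0667+.046,-.022))]:
    u,v=proj(c,p); print(n,round(u,1),round(v,1),"zoom",round((u-300+.5)*15-.5),round((v-200+.5)*15-.5),"crop",round((u-250+.5)*6-.5),round((v-170+.5)*6-.5))
```

```text
entryR 317.3 221.3 zoom 266 327 crop 406 311
slotR 322.4 223.3 zoom 343 357 crop 437 323
endtopL 322.8 227.0 zoom 349 412 crop 439 344
endtopR 330.3 216.6 zoom 461 256 crop 484 282
screwR 324.1 233.7 zoom 368 512 crop 447 385
screwL 291.6 220.8 zoom -118 319 crop 252 307
casetopR 308.6 214.1 zoom 136 218 crop 354 267
```

View pics/s11z.png

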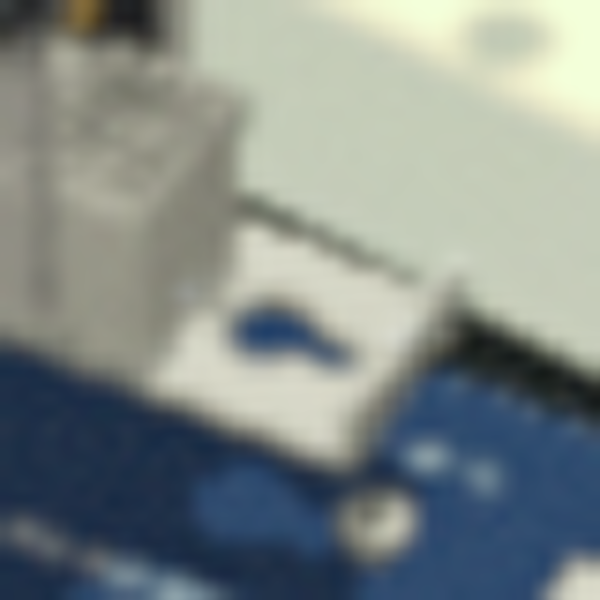

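The hole matches its predicted pixel, and the screw shows about 0.5 px right of and below its prediction. So relative to the module the fixture is about 1 mm in -x and 2.5 mm in -y. I'll move over with that correction and lower to about 8 mm above the screw heads to check.

Run:
```python
from mv import *
g=fx([-.001,.0515,0]); print(g)
need([g[0],g[1],.019],Y)
```

```text
[0.46245405 0.02660865 0.0026    ]
clock 22.2 pos [461.9  54.9  47.8] jawyaw 0.134 xaxis [-0.  0. -1.] F [-0.8  0.7 -3.9] w 44.0 j6 -0.14
shift/150: [ 0.0036 -0.1885 -0.192 ] turn/2pi: [-0.     -0.     -0.0001]
```

```bash
python3 -m handwheel '[[[0.001,-0.06,0],[0,0,0],0.4],[[0.002,-0.12,0],[0,0,0],0.4],[[0.0036,-0.18,0],[0,0,0],0.4],[[0.0036,-0.1885,0],[0,0,0],0.4],[[0.0036,-0.1885,-0.05],[0,0,0],0.4],[[0.0036,-0.1885,-0.1],[0,0,0],0.4],[[0.0036,-0.1885,-0.15],[0,0,0],0.4],[[0.0036,-0.1885,-0.19],[0,0,0],0.4],[[0.0036,-0.1885,-0.19],[0,0,0],0.4],[[0.0036,-0.1885,-0.19],[0,0,0],0.4]]' 35
python3 - <<'E'
from mv import *
need(None,Y); s=r.sense(); P=s["position"]
c=cam("scene"); np.savez("s12.npz",**{k:np.array(v) for k,v in c.items()})
cv2.imwrite("pics/s12.png",cv2.resize(c["image"][205:245,280:340],None,fx=13,fy=13,interpolation=cv2.INTER_CUBIC))
R2=Ro.from_euler("z",.134); zu=P[2]+.0189
def M(y,z,x=0):
    o=R2.apply([x,y+.008,0]); return [P[0]+o[0],P[1]+o[1],z]
FS=FO+FR.apply([-.0012,-.0025,0])
for n,p in [("entryR",M(-.054,zu+.004)),("slotR",M(-.072,zu+.004)),("screwR",FS+FR.apply([0,.008,.0275])),("screwL",FS+FR.apply([0,.1265,.0275]))]:
    u,v=proj(c,p); print(n,"zoom",round((u-280+.5)*13-.5),round((v-205+.5)*13-.5))
E
```

```text
clock: 23.45
position: [0.4627, 0.0262, 0.0195]
tcp_rot: [-0.166, 1.57, -0.033]
contact_force: [0.2, 0.1, -3.9]
width: 0.462
clock 23.45 pos [462.7  26.2  19.5] jawyaw 0.1333 xaxis [ 0. -0. -1.] F [ 0.2  0.1 -3.9] w 43.5 j6 -0.2
entryR zoom 590 351
slotR zoom 657 377
screwR zoom 586 386
screwL zoom 164 218
```

View pics/s12.png

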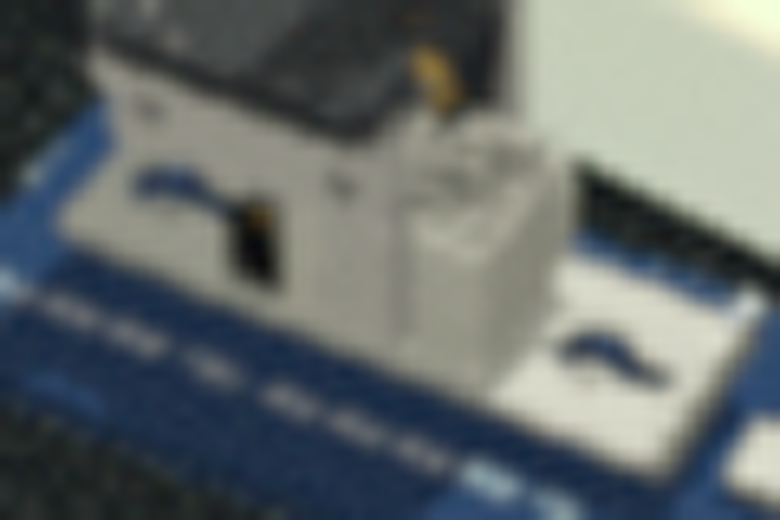

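Run:
```python
from mv import *
c=dict(np.load("s12.npz")); P=np.array([.4627,.0262,.0195])
R2=Ro.from_euler("z",.1335)
for y in(-.054,.0645):
  for z in(.0424,.0384,.0301):
    for dx,dy in((0,0),(.0105,0),(-.0105,0),(0,.0105),(0,-.0105)):
      o=R2.apply([dx,y+dy+.008,0]); u,v=proj(c,[P[0]+o[0],P[1]+o[1],z]); print(y,z,dx,dy,round((u-280+.5)*13-.5),round((v-205+.5)*13-.5))
cv2.imwrite("pics/s12z.png",cv2.resize(c["image"][224:240,318:336],None,fx=40,fy=36,interpolation=cv2.INTER_NEAREST))
```

```text
-0.054 0.0424 0 0 589 351
-0.054 0.0424 0.0105 0 609 322
-0.054 0.0424 -0.0105 0 569 379
-0.054 0.0424 0 0.0105 551 335
-0.054 0.0424 0 -0.0105 629 366
-0.054 0.0384 0 0 589 362
-0.054 0.0384 0.0105 0 609 334
-0.054 0.0384 -0.0105 0 569 391
-0.054 0.0384 0 0.0105 550 347
-0.054 0.0384 0 -0.0105 628 377
-0.054 0.0301 0 0 588 385
-0.054 0.0301 0.0105 0 608 357
-0.054 0.0301 -0.0105 0 568 414
-0.054 0.0301 0 0.0105 550 370
-0.054 0.0301 0 -0.0105 627 401
0.0645 0.0424 0 0 164 183
0.0645 0.0424 0.0105 0 186 156
0.0645 0.0424 -0.0105 0 142 209
0.0645 0.0424 0 0.0105 128 168
0.0645 0.0424 0 -0.0105 200 197
0.0645 0.0384 0 0 164 194
0.0645 0.0384 0.0105 0 186 168
0.0645 0.0384 -0.0105 0 142 221
0.0645 0.0384 0 0.0105 128 180
0.0645 0.0384 0 -0.0105 201 209
0.0645 0.0301 0 0 166 218
0.0645 0.0301 0.0105 0 187 191
0.0645 0.0301 -0.0105 0 144 244
0.0645 0.0301 0 0.0105 130 203
0.0645 0.0301 0 -0.0105 202 232
```

View pics/s12z.png

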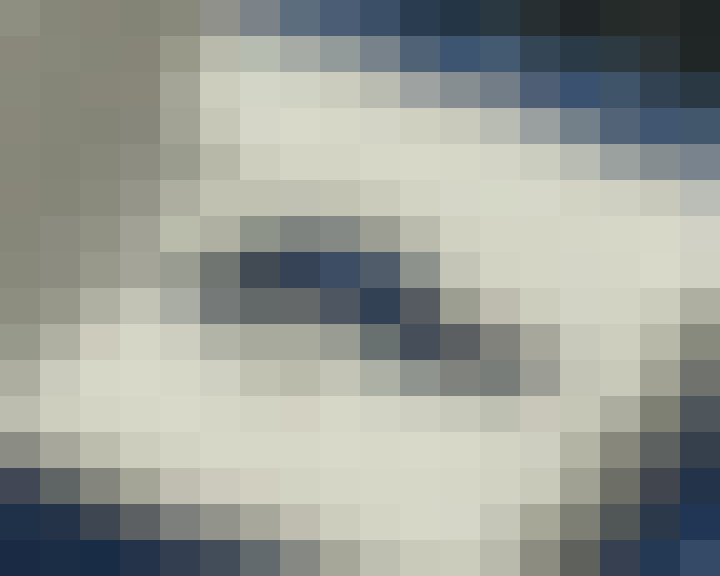

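The projected holes land on the screws within about 0.5 mm: right (588,385) against (586,386), left (166,218) against (164,218). Lowering to about 2.5 mm above the bed and watching the force.

```bash
python3 -m handwheel '[[[0,0,-0.02],[0,0,0],0.4],[[0,0,-0.04],[0,0,0],0.4],[[0,0,-0.06],[0,0,0],0.4],[[0,0,-0.075],[0,0,0],0.4],[[0,0,-0.09],[0,0,0],0.4],[[0,0,-0.1],[0,0,0],0.4],[[0,0,-0.11],[0,0,0],0.4],[[0,0,-0.115],[0,0,0],0.4],[[0,0,-0.115],[0,0,0],0.4],[[0,0,-0.115],[0,0,0],0.4]]' 35
python3 - <<'E'
from mv import *
need(None,Y)
c=cam("scene"); W=pts(c)
cv2.imwrite("pics/s13.png",cv2.resize(c["image"][205:245,280:340],None,fx=13,fy=13,interpolation=cv2.INTER_CUBIC))
E
```

```text
clock: 24.75
position: [0.4626, 0.0261, 0.0022]
tcp_rot: [-0.258, 1.571, -0.125]
contact_force: [-0.2, 1.2, -3.7]
width: 0.47
clock 24.75 pos [462.6  26.1   2.2] jawyaw 0.1332 xaxis [ 0. -0. -1.] F [-0.2  1.2 -3.7] w 44.1 j6 -0.2
```

View pics/s13.png

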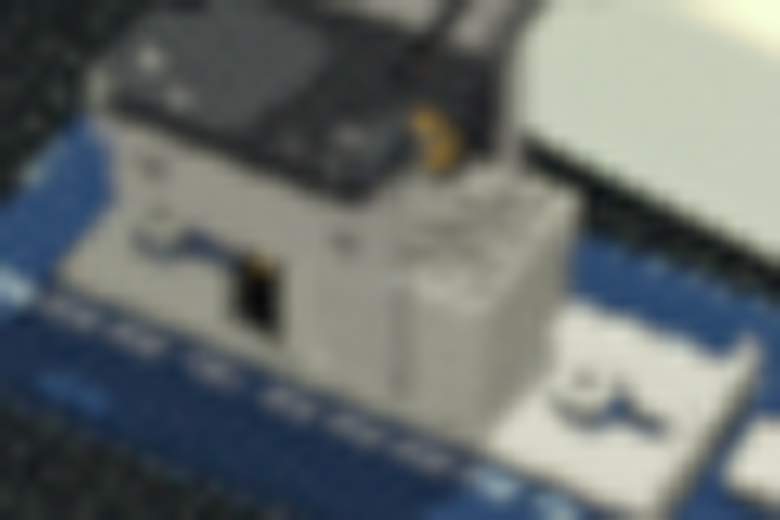

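Both screw heads now stand up through the entry holes, at (585,390) and (160,235), with no contact force. Lowering the last bit.

```bash
python3 -m handwheel '[[[0,0,-0.004],[0,0,0],0.4],[[0,0,-0.008],[0,0,0],0.4],[[0,0,-0.012],[0,0,0],0.4],[[0,0,-0.015],[0,0,0],0.4],[[0,0,-0.015],[0,0,0],0.4],[[0,0,-0.015],[0,0,0],0.4],[[0,0,-0.015],[0,0,0],0.4],[[0,0,-0.015],[0,0,0],0.4],[[0,0,-0.015],[0,0,0],0.4],[[0,0,-0.015],[0,0,0],0.4]]' 35
python3 - <<'E'
from mv import *
need(None,Y)
E
```

```text
clock: 26.05
position: [0.4625, 0.0261, -0.0001]
tcp_rot: [-0.238, 1.571, -0.105]
contact_force: [-0.6, -0.7, -2.7]
width: 0.467
clock 26.05 pos [ 4.625e+02  2.610e+01 -1.000e-01] jawyaw 0.1332 xaxis [ 0. -0. -1.] F [-0.6 -0.7 -2.7] w 43.9 j6 -0.2
```

```bash
python3 -m handwheel '[[[0,0,-0.003],[0,0,0],0.4],[[0,0,-0.006],[0,0,0],0.4],[[0,0,-0.006],[0,0,0],0.4],[[0,0,-0.006],[0,0,0],0.4],[[0,0,-0.006],[0,0,0],0.4],[[0,0,-0.006],[0,0,0],0.4],[[0,0,-0.006],[0,0,0],0.4],[[0,0,-0.006],[0,0,0],0.4],[[0,0,-0.006],[0,0,0],0.4],[[0,0,-0.006],[0,0,0],0.4]]' 35
python3 - <<'E'
from mv import *
need(None,Y)
print(FR.apply([0,.018,0])/.15)
E
```

```text
clock: 27.3
position: [0.4626, 0.0261, -0.0009]
tcp_rot: [-0.143, 1.571, -0.01]
contact_force: [-1.6, -1.0, 0.6]
width: 0.466
clock 27.3 pos [462.6  26.1  -0.9] jawyaw 0.1331 xaxis [ 0. -0. -1.] F [-1.6 -1.   0.6] w 43.8 j6 -0.2
[-0.01597246  0.11893225  0.        ]
```

On the bed (Fz rose by 4 N). Sliding left 12 mm first.

```bash
python3 -m handwheel '[[[-0.002,0.013,0],[0,0,0],0.4],[[-0.0035,0.026,0],[0,0,0],0.4],[[-0.005,0.039,0],[0,0,0],0.4],[[-0.007,0.052,0],[0,0,0],0.4],[[-0.0087,0.065,0],[0,0,0],0.4],[[-0.0105,0.078,0],[0,0,0],0.4],[[-0.0107,0.08,0],[0,0,0],0.4],[[-0.0107,0.08,0],[0,0,0],0.4],[[-0.0107,0.08,0],[0,0,0],0.4],[[-0.0107,0.08,0],[0,0,0],0.4]]' 35
python3 - <<'E'
from mv import *
need(None,Y); s=r.sense(); print("F in fixture",FR.inv().apply(s["contact_force"]).round(1),s["ft_torque"].round(2))
c=cam("scene")
cv2.imwrite("pics/s14.png",cv2.resize(c["image"][205:245,280:340],None,fx=13,fy=13,interpolation=cv2.INTER_CUBIC))
E
```

```text
clock: 28.55
position: [0.461, 0.0382, -0.0009]
tcp_rot: [0.165, 1.57, 0.298]
contact_force: [0.3, -1.8, 2.9]
width: 0.467
clock 28.55 pos [461.   38.2  -0.9] jawyaw 0.1331 xaxis [ 0.  0. -1.] F [ 0.3 -1.8  2.9] w 43.9 j6 -0.17
F in fixture [ 0.  -1.8  2.9] [-0.35  0.12  0.09]
```

View pics/s14.png

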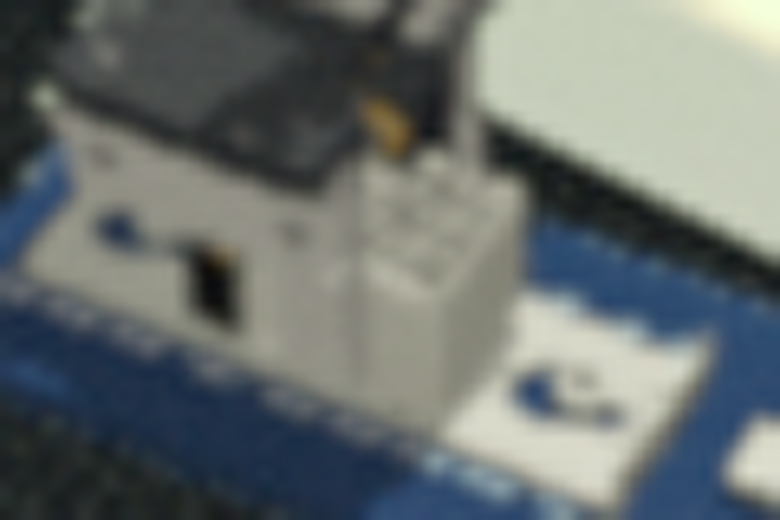

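The screw head at (575,390) is moving into the slot, with no lateral force. Sliding on.

```bash
python3 -m handwheel '[[[-0.0015,0.01,0],[0,0,0],0.4],[[-0.003,0.02,0],[0,0,0],0.4],[[-0.004,0.03,0],[0,0,0],0.4],[[-0.0053,0.04,0],[0,0,0],0.4],[[-0.006,0.045,0],[0,0,0],0.4],[[-0.006,0.045,0],[0,0,0],0.4],[[-0.006,0.045,0],[0,0,0],0.4],[[-0.006,0.045,0],[0,0,0],0.4],[[-0.006,0.045,0],[0,0,0],0.4],[[-0.006,0.045,0],[0,0,0],0.4]]' 35
python3 - <<'E'
from mv import *
need(None,Y); s=r.sense(); print("F in fixture",FR.inv().apply(s["contact_force"]).round(1),s["ft_torque"].round(2)); print((tofx(s["position"])*1000).round(1))
c=cam("scene")
cv2.imwrite("pics/s15.png",cv2.resize(c["image"][205:245,280:340],None,fx=13,fy=13,interpolation=cv2.INTER_CUBIC))
E
```

```text
clock: 29.85
position: [0.4601, 0.045, -0.0009]
tcp_rot: [0.312, 1.57, 0.446]
contact_force: [-0.3, -2.4, 4.6]
width: 0.466
clock 29.85 pos [460.1  45.   -0.9] jawyaw 0.1331 xaxis [ 0.  0. -1.] F [-0.3 -2.4  4.6] w 43.8 j6 -0.16
F in fixture [-0.6 -2.3  4.6] [-0.47  0.02  0.04]
[-0.9 70.  -3.5]
```

View pics/s15.png

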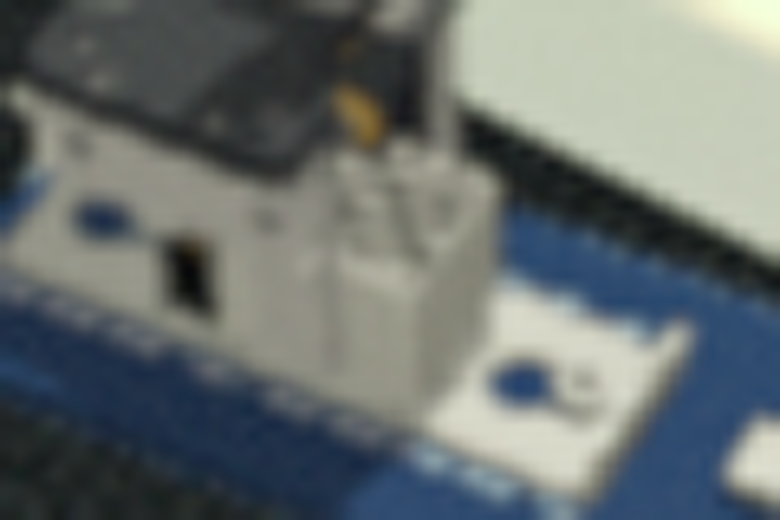

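The right hole is at (522,384) and the screw head at (582,388), so roughly 1 to 2 mm remain. Pushing on in small steps and watching the force.

```bash
python3 -m handwheel '[[[-0.0003,0.002,0],[0,0,0],0.4],[[-0.0006,0.004,0],[0,0,0],0.4],[[-0.0008,0.006,0],[0,0,0],0.4],[[-0.001,0.008,0],[0,0,0],0.4],[[-0.0013,0.01,0],[0,0,0],0.4],[[-0.0013,0.01,0],[0,0,0],0.4],[[-0.0013,0.01,0],[0,0,0],0.4],[[-0.0013,0.01,0],[0,0,0],0.4],[[-0.0013,0.01,0],[0,0,0],0.4],[[-0.0013,0.01,0],[0,0,0],0.4]]' 35
python3 - <<'E'
from mv import *
need(None,Y); s=r.sense(); print("F in fixture",FR.inv().apply(s["contact_force"]).round(1),s["ft_torque"].round(2)); print((tofx(s["position"])*1000).round(1))
c=cam("scene"); np.savez("s16.npz",**{k:np.array(v) for k,v in c.items()})
cv2.imwrite("pics/s16.png",cv2.resize(c["image"][205:245,280:340],None,fx=13,fy=13,interpolation=cv2.INTER_CUBIC))
E
```

```text
clock: 31.15
position: [0.46, 0.0461, -0.0009]
tcp_rot: [-0.959, 1.57, -0.826]
contact_force: [0.1, -4.6, 4.5]
width: 0.462
clock 31.15 pos [460.   46.1  -0.9] jawyaw 0.133 xaxis [ 0.    -0.001 -1.   ] F [ 0.1 -4.6  4.5] w 43.4 j6 -0.16
F in fixture [-0.5 -4.5  4.5] [-0.65  0.01  0.02]
[-0.8 71.1 -3.5]
```

View pics/s16.png

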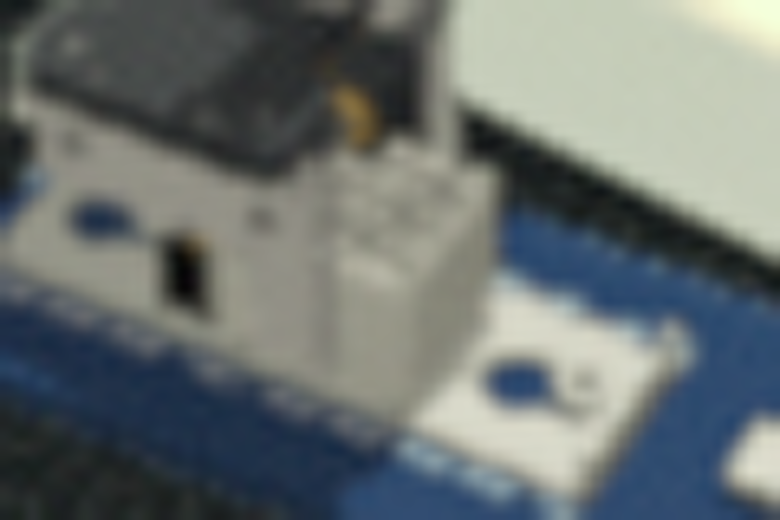

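```bash
python3 -m handwheel '[[[-0.0003,0.002,0],[0,0,0],0.4],[[-0.0006,0.004,0],[0,0,0],0.4],[[-0.0008,0.006,0],[0,0,0],0.4],[[-0.001,0.008,0],[0,0,0],0.4],[[-0.0013,0.01,0],[0,0,0],0.4],[[-0.0013,0.01,0],[0,0,0],0.4],[[-0.0013,0.01,0],[0,0,0],0.4],[[-0.0013,0.01,0],[0,0,0],0.4],[[-0.0013,0.01,0],[0,0,0],0.4],[[-0.0013,0.01,0],[0,0,0],0.4]]' 35
python3 - <<'E'
from mv import *
need(None,Y); s=r.sense(); print("F in fixture",FR.inv().apply(s["contact_force"]).round(1),s["ft_torque"].round(2)); print((tofx(s["position"])*1000).round(1))
E
```

```text
clock: 32.45
position: [0.4598, 0.0472, -0.0009]
tcp_rot: [-1.273, 1.57, -1.14]
contact_force: [0.9, -4.6, 4.0]
width: 0.464
clock 32.45 pos [459.8  47.2  -0.9] jawyaw 0.1329 xaxis [ 0.001 -0.001 -1.   ] F [ 0.9 -4.6  4. ] w 43.7 j6 -0.15
F in fixture [ 0.2 -4.7  4. ] [-0.78  0.01 -0.01]
[-0.9 72.3 -3.5]
```

Run:
```python
from mv import *
c=cam("scene"); np.savez("s17.npz",**{k:np.array(v) for k,v in c.items()})
cv2.imwrite("pics/s17.png",cv2.resize(c["image"][205:245,280:340],None,fx=13,fy=13,interpolation=cv2.INTER_CUBIC))
P=r.sense()["position"]; R2=Ro.from_euler("z",.133)
for n,y,x,z in[("entryR",-.054,0,.0226),("slotR",-.072,0,.0226),("endT",-.086,.025,.0366),("endB",-.086,-.025,.0366),("caseBR",-.036,-.022,.0646),("entryL",.0645,0,.0226)]:
    o=R2.apply([x,y+.008,0]); u,v=proj(c,[P[0]+o[0],P[1]+o[1],z]); print(n,round((u-280+.5)*13-.5),round((v-205+.5)*13-.5))
FS=FO+FR.apply([-.0012,-.0025,0])
for y in(.008,.1265):
  for z in (.0275,.021): u,v=proj(c,FS+FR.apply([0,y,z-.0])); print("screw",y,z,round((u-280+.5)*13-.5),round((v-205+.5)*13-.5))
```

```text
entryR 510 376
slotR 576 402
endT 675 316
endB 581 452
caseBR 401 288
entryL 95 210
screw 0.008 0.0275 586 386
screw 0.008 0.021 585 404
screw 0.1265 0.0275 164 218
screw 0.1265 0.021 165 236
```

View pics/s17.png

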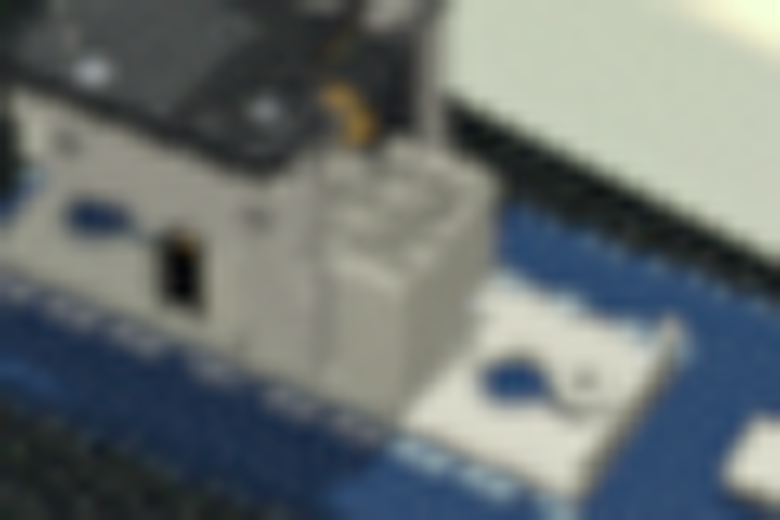

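The hole-to-head distance is now about 66 px, which corresponds to the 18 mm of a homed module. One more small push will tell whether it's against the end.

```bash
python3 -m handwheel '[[[-0.0003,0.002,0],[0,0,0],0.4],[[-0.0006,0.004,0],[0,0,0],0.4],[[-0.0008,0.006,0],[0,0,0],0.4],[[-0.001,0.008,0],[0,0,0],0.4],[[-0.0013,0.01,0],[0,0,0],0.4],[[-0.0013,0.01,0],[0,0,0],0.4],[[-0.0013,0.01,0],[0,0,0],0.4],[[-0.0013,0.01,0],[0,0,0],0.4],[[-0.0013,0.01,0],[0,0,0],0.4],[[-0.0013,0.01,0],[0,0,0],0.4]]' 35
python3 - <<'E'
from mv import *
need(None,Y); s=r.sense(); print("F in fixture",FR.inv().apply(s["contact_force"]).round(1),s["ft_torque"].round(2)); print((tofx(s["position"])*1000).round(1))
c=cam("scene"); np.savez("s18.npz",**{k:np.array(v) for k,v in c.items()})
a=dict(np.load("s17.npz"))["image"]; b0=dict(np.load("s16.npz"))["image"]
for im in (b0,a,c["image"]):
    h=cv2.cvtColor(im,cv2.COLOR_BGR2HSV)[226:240,312:332].astype(float); w=np.clip(h[...,1]-60,0,None); 
    w[:, :]*=1; 
    n,l,s_,ce=cv2.connectedComponentsWithStats((h[...,1]>100).astype(np.uint8)); k=[i for i in range(1,n) if 3<ce[i][0]<12 and 2<ce[i][1]<9 and s_[i][4]<40]
    for i in k:
        m=l==i; m=cv2.dilate(m.astype(np.uint8),np.ones((3,3)))>0; v,u=np.nonzero(m); ww=w[m]; print((312+(u*ww).sum()/ww.sum()).round(2),(226+(v*ww).sum()/ww.sum()).round(2),s_[i][4])
E
```

```text
clock: 33.75
position: [0.4599, 0.0473, -0.0008]
tcp_rot: [-1.469, 1.567, -1.336]
contact_force: [1.5, -8.7, 4.3]
width: 0.466
clock 33.75 pos [459.9  47.3  -0.8] jawyaw 0.1326 xaxis [ 0.001 -0.004 -1.   ] F [ 1.5 -8.7  4.3] w 43.8 j6 -0.15
F in fixture [ 0.4 -8.8  4.3] [-1.21 -0.01 -0.01]
[-0.8 72.4 -3.4]
319.57 234.07 7
319.23 233.81 5
319.15 233.74 5
```

The TCP stopped moving and the force doubled to 8.8 N, while the hole no longer moved, so the module is home. Next: open, lift and go back to the stop.

```bash
python3 -m handwheel '[[[0,0,0],[0,0,0],0.55],[[0,0,0],[0,0,0],0.75],[[0,0,0],[0,0,0],0.85],[[0,0,0.1],[0,0,0],0.85],[[0,0,0.35],[0,0,0],0.85],[[0,0,0.6],[0,0,0],0.85],[[0.03,-0.25,0.6],[0,0,0],0.85],[[0.08,-0.6,0.6],[0,0,0],0.85],[[0.12,-0.95,0.6],[0,0,0],0.85],[[0.14,-1,0.6],[0,0,0],0.85]]' 20
python3 - <<'E'
from mv import *
need([.486,-.141,-.002],Y)
c=cam("scene"); cv2.imwrite("pics/s19.png",cv2.resize(c["image"][190:280,260:390],None,fx=6,fy=6,interpolation=cv2.INTER_CUBIC))
E
```

```text
clock: 35.05
position: [0.4809, -0.1032, 0.09]
tcp_rot: [-0.573, 1.569, -0.444]
contact_force: [0.4, 1.3, -0.4]
width: 0.852
clock 35.05 pos [ 480.9 -103.2   90. ] jawyaw 0.129 xaxis [ 0.001 -0.001 -1.   ] F [ 0.4  1.3 -0.4] w 80.1 j6 -0.46
shift/150: [ 0.0343 -0.2519 -0.6137] turn/2pi: [0.0001 0.0002 0.0007]
```

View pics/s19.png

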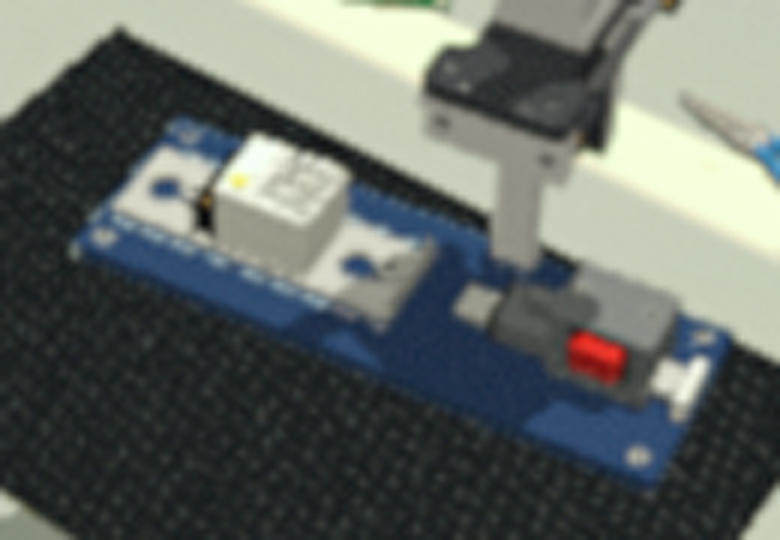

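The module lies flat and home, and the stop is at (600,320) with its button out at (597,357). Descending onto the stop.

```bash
python3 -m handwheel '[[[0.02,-0.15,0],[0,0,0],0.85],[[0.034,-0.252,0],[0,0,0.0007],0.85],[[0.034,-0.252,-0.15],[0,0,0.0007],0.85],[[0.034,-0.252,-0.3],[0,0,0.0007],0.85],[[0.034,-0.252,-0.45],[0,0,0.0007],0.85],[[0.034,-0.252,-0.57],[0,0,0.0007],0.85],[[0.034,-0.252,-0.612],[0,0,0.0007],0.85],[[0.034,-0.252,-0.612],[0,0,0.0007],0.7],[[0.034,-0.252,-0.612],[0,0,0.0007],0.55],[[0.034,-0.252,-0.612],[0,0,0.0007],0.4]]' 20
python3 -m handwheel '[[[0,0,0],[0,0,0],0.4],[[0,0,0],[0,0,0],0.4],[[0,0,0],[0,0,0],0.4],[[0,0,0],[0,0,0],0.4],[[0,0,0],[0,0,0],0.4],[[0,0,0],[0,0,0],0.4],[[0,0,0],[0,0,0],0.4],[[0,0,0],[0,0,0],0.4],[[0,0,0],[0,0,0],0.4],[[0,0,0],[0,0,0],0.4]]' 20
python3 - <<'E'
from mv import *
need(None,Y); s=r.sense()
print("F",FR.inv().apply(s["contact_force"]).round(1),(tofx(s["position"])*1000).round(1))
c=cam("scene"); cv2.imwrite("pics/s20.png",cv2.resize(c["image"][200:280,300:400],None,fx=7,fy=7,interpolation=cv2.INTER_CUBIC))
E
```

```text
clock: 36.35
position: [0.4843, -0.1389, -0.002]
tcp_rot: [-2.88, 1.568, -2.742]
contact_force: [-7.3, -1.6, 4.5]
width: 0.57
clock: 37.6
position: [0.4857, -0.1388, -0.0021]
tcp_rot: [-1.062, 1.57, -0.925]
contact_force: [-2.6, -0.2, 5.5]
width: 0.483
clock 37.6 pos [ 485.7 -138.8   -2.1] jawyaw 0.1376 xaxis [ 0.001 -0.001 -1.   ] F [-2.6 -0.2  5.5] w 45.4 j6 -0.53
F [-2.6  0.1  5.5] [ 1.000e-01 -1.155e+02 -4.700e+00]
```

View pics/s20.png

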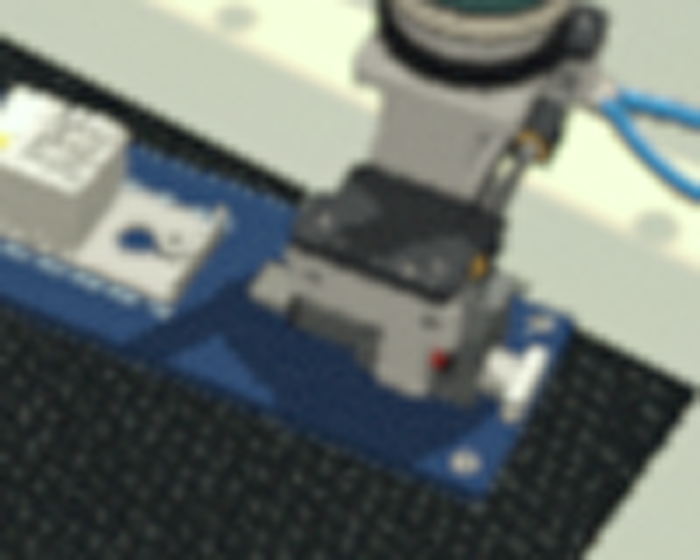

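The button is in (45.4 mm). Sliding the stop forward 47.5 mm, holding it in.

```bash
python3 -m handwheel '[[[-0.005,0.035,0],[0,0,0],0.4],[[-0.012,0.09,0],[0,0,0],0.4],[[-0.02,0.15,0],[0,0,0],0.4],[[-0.028,0.21,0],[0,0,0],0.4],[[-0.034,0.255,0],[0,0,0],0.4],[[-0.038,0.285,0],[0,0,0],0.4],[[-0.041,0.305,0],[0,0,0],0.4],[[-0.042,0.313,0],[0,0,0],0.4],[[-0.042,0.313,0],[0,0,0],0.4],[[-0.042,0.313,0],[0,0,0],0.4]]' 20
python3 - <<'E'
from mv import *
need(None,Y); s=r.sense()
print("F",FR.inv().apply(s["contact_force"]).round(1),(tofx(s["position"])*1000).round(1))
c=cam("scene"); cv2.imwrite("pics/s21.png",cv2.resize(c["image"][200:270,290:390],None,fx=8,fy=8,interpolation=cv2.INTER_CUBIC))
E
```

```text
clock: 38.9
position: [0.4794, -0.0916, -0.0021]
tcp_rot: [-0.99, 1.57, -0.852]
contact_force: [-1.5, -0.4, 5.9]
width: 0.489
clock 38.9 pos [479.4 -91.6  -2.1] jawyaw 0.1376 xaxis [ 0. -0. -1.] F [-1.5 -0.4  5.9] w 46.0 j6 -0.44
F [-1.6 -0.1  5.9] [  0.  -67.9  -4.7]
```

View pics/s21.png

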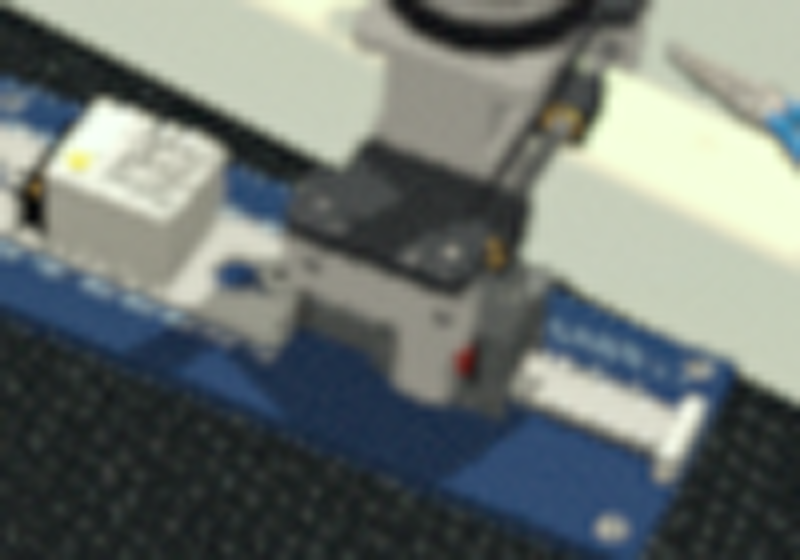

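There's no contact force yet. Nudging on 1.5 mm to feel the module's end.

```bash
python3 -m handwheel '[[[-0.0003,0.002,0],[0,0,0],0.4],[[-0.0005,0.004,0],[0,0,0],0.4],[[-0.0008,0.006,0],[0,0,0],0.4],[[-0.001,0.008,0],[0,0,0],0.4],[[-0.0013,0.01,0],[0,0,0],0.4],[[-0.0013,0.01,0],[0,0,0],0.4],[[-0.0013,0.01,0],[0,0,0],0.4],[[-0.0013,0.01,0],[0,0,0],0.4],[[-0.0013,0.01,0],[0,0,0],0.4],[[-0.0013,0.01,0],[0,0,0],0.4]]' 20
python3 - <<'E'
from mv import *
need(None,Y); s=r.sense()
print("F",FR.inv().apply(s["contact_force"]).round(1),(tofx(s["position"])*1000).round(1))
E
```

```text
clock: 40.2
position: [0.4792, -0.0905, -0.0021]
tcp_rot: [-1.308, 1.57, -1.171]
contact_force: [-1.7, -1.6, 5.2]
width: 0.489
clock 40.2 pos [479.2 -90.5  -2.1] jawyaw 0.1374 xaxis [ 0.    -0.001 -1.   ] F [-1.7 -1.6  5.2] w 46.0 j6 -0.44
F [-1.9 -1.4  5.2] [  0.  -66.8  -4.7]
```

```bash
python3 -m handwheel '[[[0,0,0],[0,0,0],0.55],[[0,0,0],[0,0,0],0.65],[[0,0,0],[0,0,0],0.75],[[0,0,0],[0,0,0],0.85],[[0,0,0.1],[0,0,0],0.85],[[0,0,0.3],[0,0,0],0.85],[[0,0,0.5],[0,0,0],0.85],[[0,0,0.75],[0,0,0],0.85],[[-0.3,0,0.9],[0,0,0],0.85],[[-0.6,0,0.9],[0,0,0],0.85]]' 20
python3 - <<'E'
from mv import *
need(None,Y)
c=cam("scene"); np.savez("s22.npz",**{k:np.array(v) for k,v in c.items()}); cv2.imwrite("pics/s22.png",cv2.resize(c["image"][190:280,260:390],None,fx=6,fy=6,interpolation=cv2.INTER_CUBIC))
c=cam("top"); np.savez("t22.npz",**{k:np.array(v) for k,v in c.items()}); cv2.imwrite("pics/t22.png",cv2.resize(c["image"][180:280,250:410],None,fx=5,fy=5,interpolation=cv2.INTER_CUBIC))
E
```

```text
clock: 41.45
position: [0.3901, -0.0905, 0.1359]
tcp_rot: [-0.489, 1.564, -0.35]
contact_force: [-0.5, 0.0, -0.2]
width: 0.851
clock 41.45 pos [390.1 -90.5 135.9] jawyaw 0.1383 xaxis [ 0.006 -0.002 -1.   ] F [-0.5  0.  -0.2] w 80.0 j6 -0.51
```

View pics/s22.png

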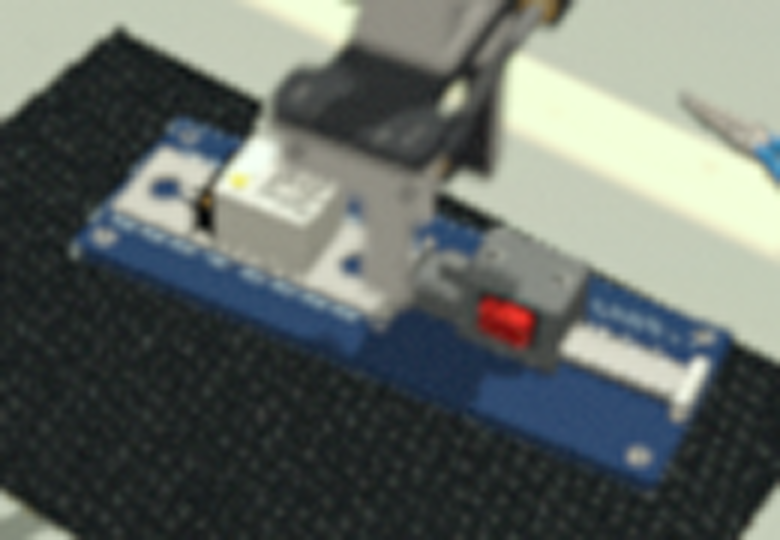

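View pics/t22.png

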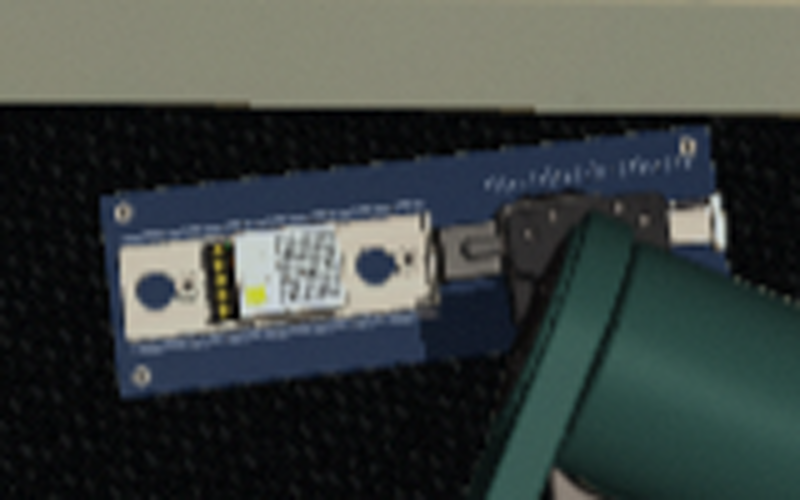

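The nose is against the turned-up end, at about (435,255) in the top crop, and both screws are in their slots. I'll clear the arm and take the final check.

```bash
python3 -m handwheel '[[[0,-0.2,0.1],[0,0,0],0.85],[[-0.1,-0.5,0.2],[0,0,0],0.85],[[-0.2,-0.8,0.3],[0,0,0],0.85],[[-0.3,-1,0.3],[0,0,0],0.85],[[-0.3,-1,0.3],[0,0,0],0.85],[[-0.3,-1,0.3],[0,0,0],0.85],[[-0.3,-1,0.3],[0,0,0],0.85],[[-0.3,-1,0.3],[0,0,0],0.85],[[-0.3,-1,0.3],[0,0,0],0.85],[[-0.3,-1,0.3],[0,0,0],0.85]]' 20
python3 - <<'E'
from mv import *
need(None,Y)
c=cam("scene"); np.savez("s23.npz",**{k:np.array(v) for k,v in c.items()}); cv2.imwrite("pics/s23.png",cv2.resize(c["image"][190:280,260:390],None,fx=6,fy=6,interpolation=cv2.INTER_CUBIC))
c=cam("top"); np.savez("t23.npz",**{k:np.array(v) for k,v in c.items()}); cv2.imwrite("pics/t23.png",cv2.resize(c["image"][195:270,262:408],None,fx=5.4,fy=5.4,interpolation=cv2.INTER_CUBIC))
for n,y,x,z in [("slotL",.1265,0,.0275),("slotR",.008,0,.0275),("nose",-.0065,0,.034),("button",-.069,-.029,.049)]:
    u,v=proj(c,fx([x,y,z])); print(n,round((u-262+.5)*5.4),round((v-195+.5)*5.4))
for y in (.1265+.018,.008+.018,-.006): 
    u,v=proj(c,fx([0,y,.020])); print("entry/end",round((u-262+.5)*5.4),round((v-195+.5)*5.4))
W=pts(c)
hsv=cv2.cvtColor(c["image"],cv2.COLOR_BGR2HSV); red=((hsv[...,0]<8)|(hsv[...,0]>172))&(hsv[...,1]>120)&(np.abs(W[...,0]-.46)<.05)&(np.abs(W[...,1]+.09)<.06)
v,u=np.nonzero(red); P=np.array([tofx(onz(c,a,b,.0616)) for a,b in zip(u,v)])*1000; print("button red",P.min(0).round(1),P.max(0).round(1),len(P))
a=dict(np.load("top0.npz"))["image"].astype(int); b=c["image"].astype(int)
for nm,(y0,y1,x0,x1) in dict(tin=(155,195,410,450),marker=(225,290,440,470),pliers=(140,175,345,405)).items(): print(nm,np.abs(a[y0:y1,x0:x1]-b[y0:y1,x0:x1]).mean().round(2))
E
```

```text
clock: 42.8
position: [0.3441, -0.2397, 0.1771]
tcp_rot: [0.259, 1.571, 0.397]
contact_force: [-0.7, 0.3, 0.4]
width: 0.85
clock 42.8 pos [ 344.1 -239.7  177.1] jawyaw 0.1381 xaxis [ 0.  0. -1.] F [-0.7  0.3  0.4] w 79.9 j6 -0.88
slotL 138 228
slotR 376 199
nose 406 195
button 542 236
entry/end 103 233
entry/end 339 205
entry/end 403 197
button red [-30.  -82.2  59. ] [-20.8 -55.5  59. ] 36
tin 5.91
marker 68.49
pliers 6.43
```

View pics/s23.png

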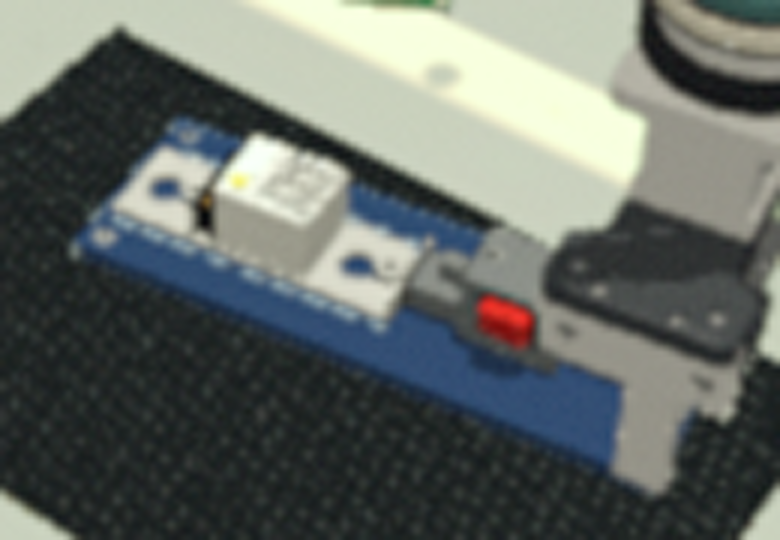

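View pics/t23.png

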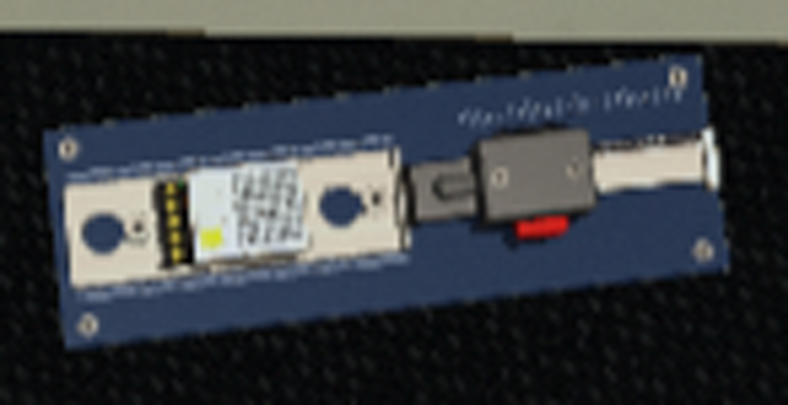

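Final check, top crop: the entry holes are at (103,233) and (339,206), exactly where a homed module puts them. The nose touches the end plate at (403,197). The button's red extents match the locked, sprung-out state at the start.

```bash
python3 -c "
from rig import r
print(r.hand_in()); print(r.sense()['clock'])"
```

```text
the job is handed in; nothing more can be done
None
the job is handed in; nothing more can be done
```

The power module is mounted and locked, and I handed the job in at about 43 s of the 56 s allowed. No verdict was reported. I pinched the button and slid the stop back about 48 mm. Then I set the module over both screws, slid it left until it stopped against the screws (8.8 N), and slid the stop forward again and let go.

**Last checks:**
- **Module:** both entry holes were within about 1 px of their calculated home positions in the last top view. I saw no tilt in either view, but did not measure its flatness.
- **Stop and button:** the nose shows against the turned-up end. The red button sits where it did at the start, when it was locked and out.
- **Bystanders:** the tin and pliers looked unchanged. The arm hid the marker in the last picture, so my picture comparison there failed. The gripper passed more than 150 mm above the desk near it and no contact showed.

**Did not agree:**
- **Gripper height:** the reported tool height was about 34 mm below where the camera showed the finger tips. My first pinch therefore closed on the stop's body above the button. I released it, lowered the gripper and pinched again.
- **Camera offset:** the two cameras differed by about 3 mm, so I aligned the module to the screws in one view.

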